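Pack the fitted bar caddy and leave the look-alikes

ROBOT

A 6-joint arm with a two-finger parallel gripper is mounted at the origin on the work surface. World frame = base frame: x ahead of the robot, y to its left, z up, the work surface at z = 0. Lengths are in m, angles in rad, forces in N, time in s.
With the tool pointing down it reaches from about 0.375 to 0.975 m from the base axis. Payload 3.8 kg.
Tool frame: the origin (TCP) lies on the centre line of the jaws, within the pads' length; the fingertips stand 14 mm ahead of it and the grasp point (between the pads) lies 5 mm behind it; z points along the fingers, x is the direction in which the jaws open and shut, and the axes are right-handed (so a half turn about z gives the same grasp; the last joint's range is limited). The gripper opens to 85 mm and grips with 20 to 120 N. Pads are 22 mm wide; open, the fingers measure 114 mm over their backs; the gripper's body (76 mm by 85 mm) begins 54 mm behind the grasp point. The pads swing forward as they close: fully open they stand 13 mm farther back than shut.
Start: joints at [1.264, 0.264, 1.604, -0, 1.274, -0.037], TCP at [0.18, 0.651, 0.245] pointing down, gripper open.
Joint ranges: [-2.63, 2.63], [-0.94, 2.18], [0.31, 2.57], [-1.31, 4.45], [0, 2.66], [-2.55, 2.55]. Speed limits (rad/s): [2.57, 2.57, 3.14, 3.14, 3.14, 3.14].

INTERFACE

Orientations are given as a rotation vector (axis times angle).
In Python, from workcell import bot gives the robot as it stands. The module is installed in compiled form; this text tells all that it offers.
- The arm moves only by the tool arm_command, never from a script. Its argument "steps" is one flat list of numbers, 7 for each row, row after row: the shift along the tool's x, y, z in units of 30 mm (1.0 is 30 mm), then the turn, a rotation vector about the tool's x, y, z in units of 6 degrees (1.0 is 6 degrees), then the opening, from 0 (shut) to 1 (fully open). In form: [tx, ty, tz, ax, ay, az, fingers, tx, ty, tz, ax, ay, az, fingers, ...]. A call has 1 to 10 rows; each row shifts and turns the commanded pose from where the row before left it, along the tool's axes as they then stand; what a row does not reach is not made up. A row lasts 1/8 s, in which the tool goes at most 62.5 mm and 10.7 degrees, less where a joint would pass 70% of its speed; a pose out of reach is approached as far as the arm can. A call is refused whole if a number of a shift passes 1 or a number of a turn 1, either way. A call with a gripper value outside its range is refused whole. The fingers move at their own pace and stop on an object; "squeeze" is the grip in N (left out, the last holds). Time passes only in rows, so rows that do not move let the fingers close. It gives the time, the measured TCP pose, the force and the opening at its end, in the units of the state.
- bot.read_state(): the state, without advancing time (a new reading comes with each control period).
- bot.read_camera(name): name is "scene" or "top"; returns a dict with "img" (480x640x3 uint8, red, green, blue), "camera_matrix" (3x3 intrinsics, pixels), "k1" (the pictures are not rectified: a ray, as slopes to the right and down, at radius r is drawn at 1 + k1 r^2 times it, then the intrinsics apply), "pose" (4x4, takes a point from camera to world coordinates). Camera axes: x right, y down, z forward; pixel columns grow to the right and rows downward; lengths in m; the calibration is good to about 2 mm. A picture is of the moment at which its call begins. There is no depth.
- bot.finish_job(): hands the job in, once; it reports no verdict.
The state is a dict: "time": time; "q": joint angles; "joint_vel": joint speeds; "joint_torque": joint torques, N m; "tool_pos": TCP position; "tcp_rot": TCP orientation; "wrist_force": force on the tool from outside, world axes, zero at the start; "torque": the same for the moment, N m; "width": opening from 0.0 (shut) to 1.0 (fully open).
Only numpy, scipy, OpenCV 4.12 (cv2) and the standard library are available. Lean on these libraries where they do the work, as an engineer would, in place of code of your own. Each camera call takes 0.05 s, during which the arm holds its last target.

TASK

Pack the fitted bar caddy for carrying out to the terrace: stand the ice sphere mould in the wide round holder, the double-cone jigger in the narrow round holder, the lemon squeezer in the square holder and lay the flat pick tin in the oblong holder, each upright and fully down on the holder's floor. Leave the ball-shaped candle and the straight-sided shot cup, which look similar but do not belong, standing where they are.

Things in the scene. Friction and masses are not known exactly. Their poses are not given: they have to be found in the camera images.
- ice_mould: Ice sphere mould: dark rubbery ball, 64 mm across and 73 mm high with its 18 mm wide filler neck (8 mm tall) on top and a flat 44 mm foot. Vertical-sided band 64 mm across from 25 to 39 mm above the foot: grip there. Origin: centre of the flat underside; z up. 110 g.
- jigger: Steel double-cone jigger (measure) with a narrow waist, 78 mm high: foot 44 mm across, waist 18 mm across at mid-height, smaller top cup 34 mm across with vertical sides from 62 to 78 mm above the foot. Origin: centre of the underside; z up. 120 g.
- squeezer: Steel lemon squeezer: square dish 64 x 64 mm, 18 mm high, with a ribbed round reamer standing in its middle, 34 mm across with vertical sides up to 46 mm, its point 64 mm above the underside. Grip the reamer. Origin: centre of the underside; x and y along the dish's sides; z up. 250 g.
- pick_tin: Flat closed steel tin for cocktail picks, 76 (x) x 40 (y) x 34 (z) mm, lying flat. Origin: centre of the underside; x along its long side; z up. 120 g.
- ball_candle: Look-alike, not to be moved: dark ball as wide as the ice mould (64 mm) but cut flat on top, without a neck, with a 39 mm tea light in the top; 61 mm high. Origin: centre of the underside.
- shot_cup: Look-alike, not to be moved: straight-sided steel shot cup, 50 mm across, 56 mm high, open on top. Origin: centre of the underside.
- wide_round_holder: Fixed holder in the caddy: wide round cork-floored brass ring, 84 mm inside, 92 mm outside. Origin: centre of its underside; its floor is 3 mm and its rim 13 mm above the origin (pocket 10 mm deep). The four holders lie 110 mm apart, 2 by 2, in a low square caddy (238 mm, rim 16 mm above the table), turned with it; which holder is in which quarter varies.
- narrow_round_holder: Fixed holder in the caddy: narrow round cork-floored brass ring, 62 mm inside, 70 mm outside. Origin: centre of its underside; floor 3 mm, rim 13 mm above the origin.
- square_holder: Fixed holder in the caddy: square cork-floored brass pocket, 82 x 82 mm inside, 90 mm outside. Origin: centre of its underside; x and y along its sides; floor 3 mm, rim 13 mm above the origin.
- oblong_holder: Fixed holder in the caddy: oblong cork-floored brass pocket, 96 (x) x 60 (y) mm inside, 104 x 68 mm outside. Origin: centre of its underside; x along its long side; floor 3 mm, rim 13 mm above the origin.
Things that resemble listed ones, but are neither listed nor needed, are in the scene too. What is shaped like the jigger but green or pink is not meant.

How it is judged:
By the outcome, as a careful person would: the job done as asked, in the order asked, and still so for the second after the job is handed in, with the robot touching nothing.
It also fails if it takes over 112 s, if anything falls off the work surface, if the arm or the gripper's body presses on something with over 40 N, if the wrist force passes 120 N, or if a joint passes its speed limit or range.

## Working session

There is one attempt and no reset: what is moved stays moved. The work goes in short steps, Python scripts to look and compute and a tool call to move; the robot and the scene stay as the last step left them, time stands still between calls to the robot, and variables do not carry over. Pictures are saved under pics/ and viewed, and the job is handed in when it is done.

Besides the shell and the picture viewer there is one more tool, called after ">>>" as a command line: name --argument value ..., lists and objects as JSON in quotes. arm_command: Moves the arm, as the interface text tells. Its arguments: {"type":"object","properties":{"steps":{"type":"array","items":{"type":"number"}},"squeeze":{"type":"number"}},"required":["steps"]}

```bash
ls; mkdir -p pics; python3 - <<'E'
from workcell import bot
import cv2,numpy as np,json
s=bot.read_state()
print(s)
for n in("scene","top"):
    c=bot.read_camera(n)
    cv2.imwrite(f"pics/{n}0.png",c["img"][:,:,::-1])
    np.savez(f"{n}0.npz",**c)
    print(n,c["camera_matrix"].tolist(),c["k1"],np.round(c["pose"],4).tolist())
E
```

```text
pics
{'time': 0.0, 'q': array([ 1.26410648e+00,  2.64783726e-01,  1.60536146e+00, -7.95233290e-06,
        1.27369072e+00, -3.68717119e-02]), 'joint_vel': array([-0.00118391, -0.0006201 , -0.00117087,  0.00057303,  0.00082155,
       -0.00051902]), 'joint_torque': array([ 1.68099145e-03, -5.15106654e+01, -3.67323089e+01,  1.52803773e-05,
        1.27384550e-02,  3.83652491e-06]), 'tool_pos': array([0.1797026 , 0.64992319, 0.24394816]), 'tcp_rot': array([ 2.49900467,  1.90168827, -0.00287281]), 'wrist_force': array([ 0.52141582,  0.61067828, -0.36835359]), 'torque': array([-0.02958875, -0.0256704 ,  0.04682512]), 'width': 0.9977080998241428}
scene [[613.9850433145518, 0.0, 331.15322260200946], [0.0, 613.9850433145518, 238.31535400754504], [0.0, 0.0, 1.0]] -0.09278622005114188 [[0.1225, 0.814, -0.5678, 1.2896], [0.9925, -0.1024, 0.0674, -0.073], [-0.0033, -0.5717, -0.8204, 1.0993], [0.0, 0.0, 0.0, 1.0]]
top [[522.6813010020313, 0.0, 319.72507732673694], [0.0, 522.6813010020313, 242.0511603790727], [0.0, 0.0, 1.0]] -0.030694582313001477 [[0.0055, -0.9964, 0.0843, 0.4404], [-1.0, -0.0057, -0.002, 0.0192], [0.0025, -0.0843, -0.9964, 1.3814], [0.0, 0.0, 0.0, 1.0]]
```

View pics/scene0.png

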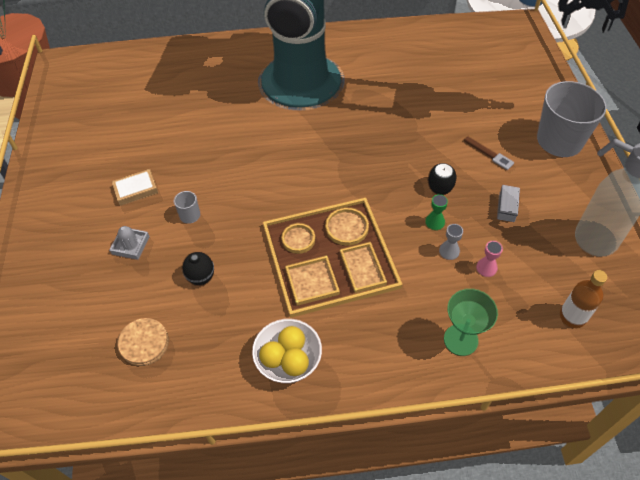

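View pics/top0.png

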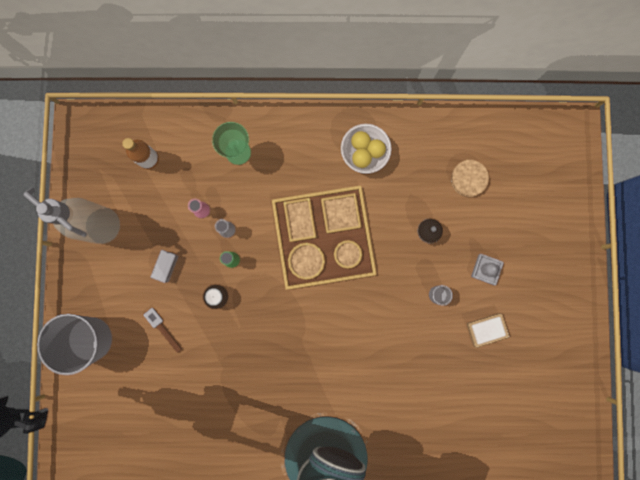

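The scene shows (top view): mould (431,230), squeezer (488,269), silver jigger (225,228) between pink and green ones, tin (163,266), candle (215,297), cup (441,295), and the caddy around (324,237) with wide round lower left, narrow round lower right, oblong upper left and square upper right. Next, enlarged crops.

```bash
cat > h.py <<'E'
import numpy as np,cv2
def load(n,k=0):
    return dict(np.load(f"{n}{k}.npz"))
def proj(c,P):
    P=np.atleast_2d(np.asarray(P,float));T=np.linalg.inv(c["pose"])
    X=P@T[:3,:3].T+T[:3,3]
    s=X[:,:2]/X[:,2:];r2=(s**2).sum(1,keepdims=True)
    s=s*(1+float(c["k1"])*r2);K=c["camera_matrix"]
    return np.c_[s[:,0]*K[0,0]+K[0,2],s[:,1]*K[1,1]+K[1,2]]
def ray(c,uv):
    K=c["camera_matrix"];d=np.array([(uv[0]-K[0,2])/K[0,0],(uv[1]-K[1,2])/K[1,1]])
    s=d.copy()
    for _ in range(20): s=d/(1+float(c["k1"])*(s@s))
    D=c["pose"][:3,:3]@np.r_[s,1];return c["pose"][:3,3],D/np.linalg.norm(D)
def atz(c,uv,z):
    o,d=ray(c,uv);return o+d*(z-o[2])/d[2]
def tri(a,ua,b,ub):
    o1,d1=ray(a,ua);o2,d2=ray(b,ub)
    A=np.c_[d1,-d2];t=np.linalg.lstsq(A,o2-o1,rcond=None)[0]
    p,q=o1+t[0]*d1,o2+t[1]*d2
    return (p+q)/2,np.linalg.norm(p-q)
def crop(c,box,s,out,draw=[]):
    u0,v0,u1,v1=box
    im=cv2.resize(c["img"][v0:v1,u0:u1,::-1],None,fx=s,fy=s,interpolation=cv2.INTER_CUBIC)
    for pts,col in draw:
        p=((np.asarray(pts)-[u0,v0]+.5)*s-.5)
        cv2.polylines(im,[np.round(p*16).astype(np.int32)],True,col,1,cv2.LINE_AA,4)
    for u in range(u0,u1,10):
        cv2.line(im,((u-u0)*s+s//2,0),((u-u0)*s+s//2,5),(0,0,255),1)
        if u%20==0: cv2.putText(im,str(u),((u-u0)*s,16),0,.4,(0,255,255),1)
    for v in range(v0,v1,10):
        cv2.line(im,(0,(v-v0)*s+s//2),(5,(v-v0)*s+s//2),(0,0,255),1)
        if v%20==0: cv2.putText(im,str(v),(6,(v-v0)*s+s//2+4),0,.4,(0,255,255),1)
    cv2.imwrite(out,im)
E
python3 - <<'E'
from h import *
t=load("top");s=load("scene")
crop(t,(410,205,510,310),5,"pics/t_r.png")
crop(t,(145,190,245,310),5,"pics/t_l.png")
crop(s,(100,175,220,290),5,"pics/s_l.png")
crop(s,(425,160,525,280),5,"pics/s_r.png")
E
```

```text
(no output)
```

View pics/t_r.png

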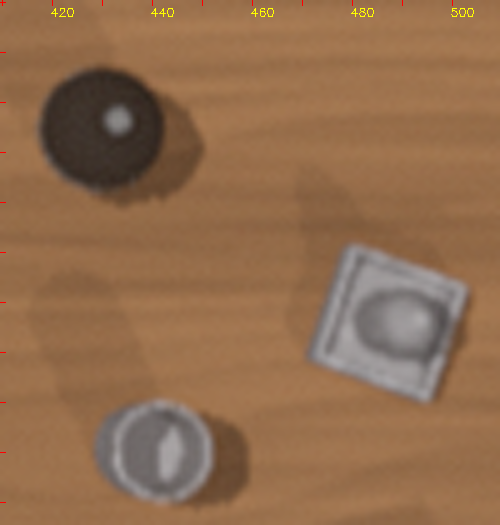

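View pics/t_l.png

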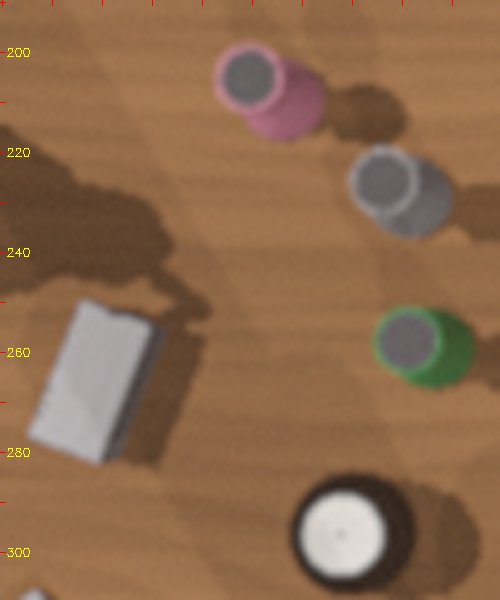

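View pics/s_l.png

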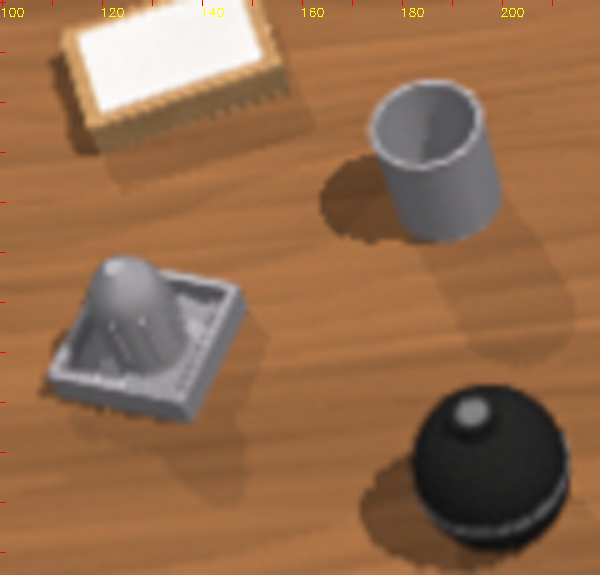

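View pics/s_r.png

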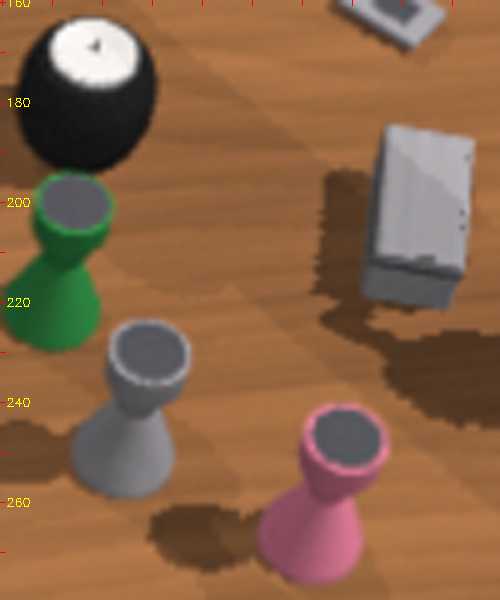

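```bash
python3 - <<'E'
from h import *
t=load("top");s=load("scene")
crop(t,(265,180,385,295),6,"pics/t_c.png")
crop(s,(255,190,405,315),5,"pics/s_c.png")
f=lambda o,p:np.array(o)+(np.array(p)+.5)/5-.5
T1=(410,205);T2=(145,190);S1=(100,175);S2=(425,160)
for n,a,b,c,d in [("neck",T1,(118,120),S1,(472,411)),("jig",T2,(384,181),S2,(148,352)),
 ("candle",T2,(342,534),S2,(95,52)),("cup",T1,(161,450),S1,(427,124)),
 ("sqR",T1,(352,245),S1,(190,404)),("sqR2",T1,(311,357),S1,(243,288)),("sqL",T1,(467,288),S1,(52,375)),
 ("tin1",T2,(84,300),S2,(462,270)),("tin2",T2,(161,326),S2,(373,255)),("tin3",T2,(101,463),S2,(388,126)),("tin4",T2,(28,436),S2,(473,140))]:
    p,e=tri(t,f(a,b),s,f(c,d));print(n,p.round(4),"gap",round(e,4))
E
```

```text
neck [ 0.5872 -0.2691  0.0694] gap 0.0022
jig [0.5908 0.265  0.0737] gap 0.0009
candle [0.4134 0.2861 0.0565] gap 0.0017
cup [ 0.4208 -0.2931  0.0512] gap 0.002
sqR [ 0.5282 -0.4034  0.0107] gap 0.0055
sqR2 [ 0.4692 -0.3821  0.0103] gap 0.0028
sqL [ 0.5058 -0.4643  0.011 ] gap 0.0046
tin1 [0.533  0.4292 0.0274] gap 0.0016
tin2 [0.5201 0.3902 0.0274] gap 0.0049
tin3 [0.4487 0.4188 0.0272] gap 0.0035
tin4 [0.4622 0.456  0.0282] gap 0.0016
```

View pics/t_c.png

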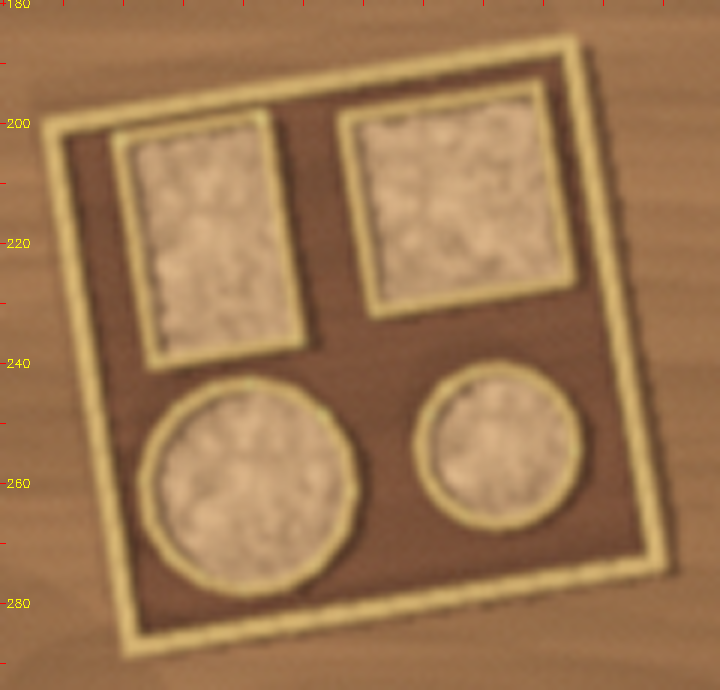

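View pics/s_c.png

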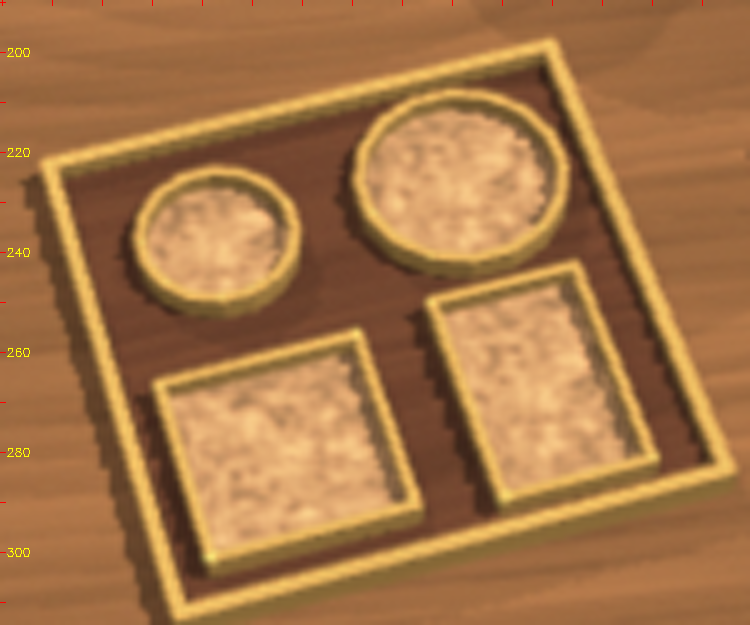

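```bash
cat > fit.py <<'E'
from h import *
from scipy.optimize import least_squares
from scipy.spatial.transform import Rotation as R
t=load("top");s=load("scene")
f=lambda o,p,k=5.:np.array(o)+(np.array(p)+.5)/k-.5
T1=(410,205);T2=(145,190);S1=(100,175);S2=(425,160);TC=(265,180);SC=(255,190)
def rect(x,y,a,z,l,w):
    c,sn=np.cos(a),np.sin(a)
    return np.array([[x+c*u-sn*v,y+sn*u+c*v,z] for u,v in [(l/2,w/2),(l/2,-w/2),(-l/2,-w/2),(-l/2,w/2)]])
# obs: (cam, uv, fn(p)->point)
tin_t=[f(T2,p) for p in [(84,300),(161,326),(101,463),(28,436)]]
tin_s=[f(S2,p) for p in [(462,270),(373,255),(388,126),(473,140)]]
sq_t=[f(T1,p) for p in [(352,245),(467,288),(432,401),(311,357)]]
sq_s=[f(S1,p) for p in [(190,404),(52,375),None,(243,288)] if p is not None]
cd_t=[f(TC,p,6.) for p in [(43,118),(580,36),(672,572),(124,656)]]
cd_s=[f(SC,p) for p in [(736,468),(555,40),(42,160)]] # order: t0,t3,t2
w=[f(TC,(249,487),6.),f(SC,(461,176))];n=[f(TC,(498,445.5),6.),f(SC,(217.5,234))]
neck=[f(T1,(118,120)),f(S1,(472,411))];jig=[f(T2,(384,181)),f(S2,(148,352))]
cand=[f(T2,(342,534)),f(S2,(95,52))];cup=[f(T1,(161,450)),f(S1,(427,124))]
def cam(c,d):
    c=dict(c);P=c["pose"].copy();P[:3,:3]=P[:3,:3]@R.from_rotvec(d[3:]*1e-3).as_matrix();P[:3,3]+=d[:3]*1e-3;c["pose"]=P;return c
def geo(p):
    g={}
    g["tin"]=rect(p[12],p[13],p[14],.034,.076,.040)   # +l,+w first
    g["sq"]=rect(p[15],p[16],p[17],.018,.064,.064)
    g["cd"]=rect(p[18],p[19],p[20],.016,.238,.238)
    zh=p[21]
    c,sn=np.cos(p[20]),np.sin(p[20]);M=np.array([[c,-sn],[sn,c]])
    for k,(a,b) in dict(W=(-1,1),N=(-1,-1),S=(1,-1),O=(1,1)).items():
        g[k]=np.r_[np.array(p[18:20])+M@[a*.055,b*.055],zh]
    g["neck"]=np.array([p[22],p[23],.073]);g["jig"]=np.array([p[24],p[25],.078])
    g["cand"]=np.array([p[26],p[27],.061]);g["cup"]=np.array([p[28],p[29],.056])
    return g
def res(p,split=False):
    A=cam(t,p[:6]);B=cam(s,p[6:12]);g=geo(p)
    tn=g["tin"];sq=g["sq"];cd=g["cd"]
    r=[p[:3]/2,p[3:6]/2,p[6:9]/2,p[9:12]/2]
    ob=[]
    ob+= [(A,tin_t,tn),(B,tin_s,tn),(A,sq_t,sq),(B,sq_s,sq[[0,1,3]]),(A,cd_t,cd),(B,cd_s,cd[[0,3,2]])]
    for k,v in dict(W=w,N=n,neck=neck,jig=jig,cand=cand,cup=cup).items():
        ob+=[(A,[v[0]],g[k]),(B,[v[1]],g[k])]
    rr=[((proj(c,P)-np.array(u))/.5).ravel() for c,u,P in ob]
    if split: return [np.round(x*.5,1) for x in rr]
    return np.concatenate(r+rr)
def solve():
    p0=np.zeros(30);p0[12:15]=[.491,.424,.35];p0[15:18]=[.4875,-.4235,-.35]
    # corner order: rect is (+l,+w),(+l,-w),(-l,-w),(-l,+w): tin corners as seen t0: far-left
    p0[18:22]=[.545,.01,.15,.016];p0[22:]=[.587,-.269,.591,.265,.413,.286,.421,-.293]
    return least_squares(res,p0)
if __name__=="__main__":
    q=solve();p=q.x;print(q.cost);print("cams",p[:12].round(2));print("tin",p[12:15].round(4),"sq",p[15:18].round(4),"cd",p[18:22].round(4),"mould,jig,cand,cup",p[22:].round(4))
    g=geo(p)
    for k in "WNSO":print(k,g[k].round(4))
    for x in res(p,True):print(x)
    np.save("p.npy",p)
E
python3 fit.py
```

```text
15.809006780863534
cams [ 0.12  0.17 -1.12  0.2  -1.01 -0.04 -0.12 -0.17  1.27  1.86 -1.02  0.66]
tin [ 0.4912  0.4218 -0.3641] sq [ 0.4879 -0.4211 -0.3469] cd [0.5699 0.0079 0.1639 0.0196] mould,jig,cand,cup [ 0.5864 -0.2685  0.5901  0.2642  0.4132  0.2853  0.4209 -0.2921]
W [0.5066 0.0532 0.0196]
N [ 0.5246 -0.0553  0.0196]
S [ 0.6331 -0.0374  0.0196]
O [0.6152 0.0712 0.0196]
[ 0.3 -0.5 -0.9 -0.1 -0.1  0.   0.2 -0.2]
[ 0.1  0.  -0.2 -0.4 -0.5 -0.4  0.1  0.1]
[-0.  -0.3 -0.  -0.5 -0.8 -0.1  0.3  0.3]
[-0.6 -0.1 -0.2  0.2  0.2 -0.7]
[ 0.2  0.4 -0.3  0.  -0.7 -0.3  0.4  0.1]
[ 0.1  0.9 -0.1 -0.3 -0.2 -0.1]
[0.  0.1]
[ 0.1 -0.1]
[0.2 0.3]
[0.1 0.1]
[0.3 0.2]
[0.3 0.2]
[0.3 0.1]
[0.3 0. ]
[0.1 0.2]
[0.1 0.2]
[0.4 0.2]
[0.4 0.2]
```

```bash
cat > go.py <<'E'
import sys,numpy as np
from scipy.spatial.transform import Rotation as R
from workcell import bot
# usage: go.py x y z yaw : remaining shift
def rep(tx,ty,tz,yaw=None):
    s=bot.read_state();M=R.from_rotvec(s["tcp_rot"]).as_matrix();p=s["tool_pos"]
    psi=np.arctan2(M[1,0],M[0,0])
    print("t",round(s["time"],2),"pos",p.round(4),"yaw",round(psi,4),"tilt",np.round(M[:2,2],4),"F",np.round(s["wrist_force"],1),"w",round(s["width"]*85,1),"q1,6",s["q"][[0,5]].round(2))
    if yaw is None: yaw=psi
    d=(yaw-psi+np.pi/2)%np.pi-np.pi/2
    print("turn az units",round(-np.degrees(d)/6,3))
    y=psi+d;X=np.array([np.cos(y),np.sin(y),0]);Y=np.array([np.sin(y),-np.cos(y),0])
    D=np.array([tx,ty,tz])-p
    print("after turn: tx,ty,tz units",np.round([D@X/.03,D@Y/.03,-D[2]/.03],3))
rep(*map(float,sys.argv[1:]))
E
python3 go.py .5864 -.2685 .14
python3 - <<'E'
from fit import *
p=np.load("p.npy");A=cam(t,p[:6]);B=cam(s,p[6:12])
print("bin rim",tri(A,(75,344),B,(574,105)))
g=geo(p)
yaw=p[20]
def circ(c,r,z):
    a=np.linspace(0,2*np.pi,60);return np.c_[c[0]+r*np.cos(a),c[1]+r*np.sin(a),np.full(60,z)]
Z=.0196
shapes=[rect(*g["S"][:2],yaw,Z,.09,.09),rect(*g["O"][:2],yaw,Z,.104,.068),circ(g["W"],.046,Z),circ(g["N"],.035,Z),g["cd"],circ(g["N"],.031,.0096)]
crop(A,(265,180,385,295),6,"pics/t_c2.png",[(proj(A,q),(255,0,0)) for q in shapes])
crop(B,(255,190,405,315),5,"pics/s_c2.png",[(proj(B,q),(255,0,0)) for q in shapes])
E
```

```text
t 0.1 pos [0.1797 0.65   0.2441] yaw 1.301 tilt [-0.0006 -0.002 ] F [ 0.4  0.2 -0.6] w 85.0 q1,6 [ 1.26 -0.04]
turn az units -0.0
after turn: tx,ty,tz units [-25.895  21.226   3.47 ]
bin rim (array([0.29981383, 0.61187825, 0.11811703]), np.float64(0.013904768568970187))
```

View pics/t_c2.png

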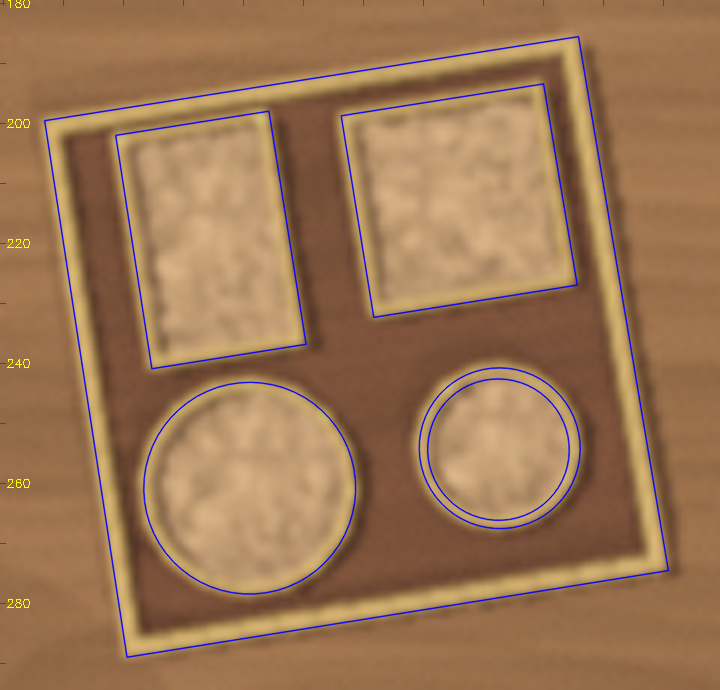

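View pics/s_c2.png

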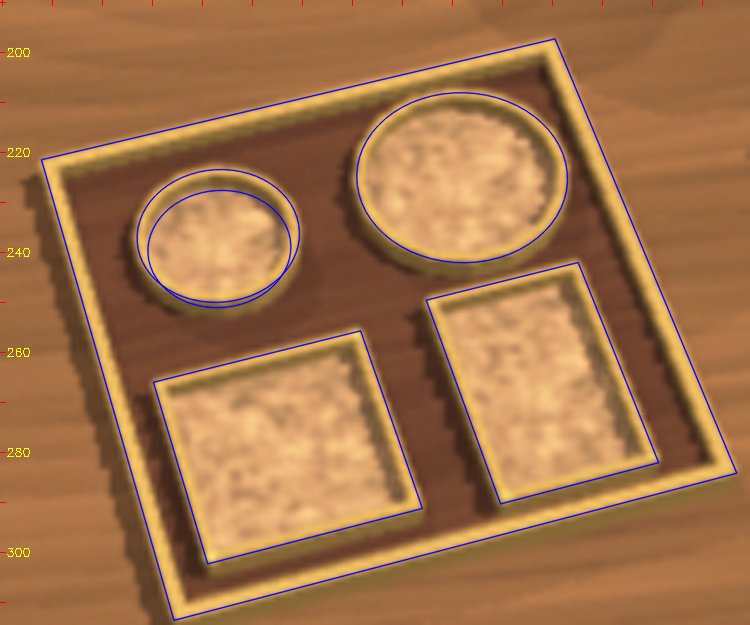

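The overlay of the joint fit agrees with both pictures to within about 0.5 px. The ring centres are W (249,487) and N (498,445) in the top crop. Moving to the mould.

>>> arm_command --steps '[-1,0.82,0,0,0,0,1,-1,0.82,0,0,0,0,1,-1,0.82,0,0,0,0,1,-1,0.82,0,0,0,0,1,-1,0.82,0,0,0,0,1,-1,0.82,0,0,0,0,1,-1,0.82,0,0,0,0,1,-1,0.82,0,0,0,0,1,-1,0.82,0,0,0,0,1,-1,0.82,0,0,0,0,1]'

```text
time: 1.35
tool_pos: [0.3371, 0.2945, 0.2449]
tcp_rot: [2.5, 1.903, -0.001]
wrist_force: [0.4, -0.4, 0.3]
width: 0.999
```

>>> arm_command --steps '[-1,0.82,0,0,0,0,1,-1,0.82,0,0,0,0,1,-1,0.82,0,0,0,0,1,-1,0.82,0,0,0,0,1,-1,0.82,0,0,0,0,1,-1,0.82,0,0,0,0,1,-1,0.82,0,0,0,0,1,-1,0.82,0,0,0,0,1,-1,0.82,0,0,0,0,1,-1,0.82,0,0,0,0,1]'

```text
time: 2.6
tool_pos: [0.4942, -0.0601, 0.2448]
tcp_rot: [-2.5, -1.902, 0.001]
wrist_force: [0.1, -0.1, 0.7]
width: 1.0
```

>>> arm_command --steps '[-1,0.82,0.5,0,0,0,1,-1,0.82,0.5,0,0,0,1,-1,0.82,0.5,0,0,0,1,-1,0.82,0.5,0,0,0,1,-1,0.82,0.5,0,0,0,1,-0.8,0.7,0.5,0,0,0,1,0,0,0,0,0,0,1]'

```text
time: 3.48
tool_pos: [0.5858, -0.2662, 0.1528]
tcp_rot: [-2.5, -1.898, 0.003]
wrist_force: [-0.7, 0.5, -0.4]
width: 1.0
```

```bash
python3 go.py .5864 -.2685 .027; cat > pic.py <<'E'
import sys,cv2,numpy as np
from workcell import bot
k=sys.argv[1]
for n in sys.argv[2:]:
    c=bot.read_camera(n);np.savez(f"{n}{k}.npz",**c);cv2.imwrite(f"pics/{n}{k}.png",c["img"][:,:,::-1])
E
python3 pic.py 1 scene top
```

```text
t 3.48 pos [ 0.5858 -0.2662  0.1528] yaw 1.2988 tilt [-0.0033  0.0014] F [-0.7  0.5 -0.4] w 85.0 q1,6 [-0.47 -1.76]
turn az units -0.0
after turn: tx,ty,tz units [-0.067  0.039  4.193]
```

View pics/scene1.png

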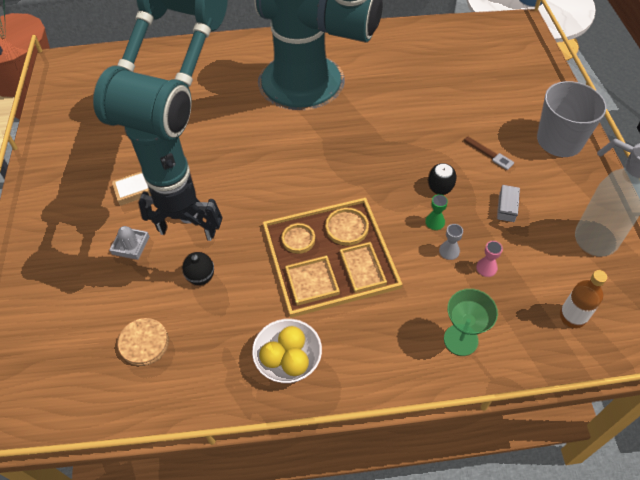

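```bash
cat > tips.py <<'E'
import sys
from fit import *
from workcell import bot
def main(k,zs,extra,box,out,camname="scene"):
    p=np.load("p.npy");B=cam(load("scene",k),p[6:12]) if camname=="scene" else cam(load("top",k),p[:6])
    st=bot.read_state();M=R.from_rotvec(st["tcp_rot"]).as_matrix();o=st["tool_pos"]
    L=lambda z,h:proj(B,[o+M@[-h,0,z],o+M@[h,0,z]])
    crop(B,box,6,out,[(L(z,extra),c) for z,c in zs])
if __name__=="__main__":
    main(1,[(0,(0,0,255)),(.014,(0,255,0)),(.001,(255,0,0))],.057,(130,170,240,265),"pics/tip1.png")
E
python3 tips.py
```

```text
(no output)
```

View pics/tip1.png

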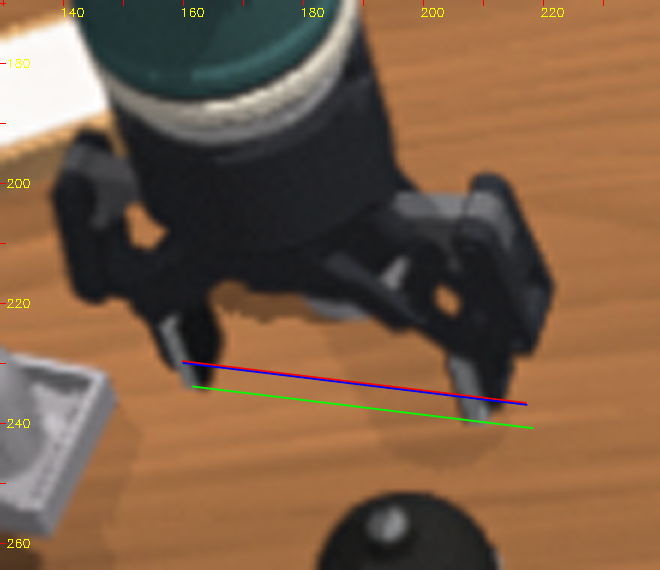

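Open fingertips sit on the +14 mm line in the crop, near (200,388) and (480,424), so the stated tip offset seems to hold for the open gripper. Closing will swing them lower, so I'll grasp slightly higher.

>>> arm_command --steps '[-0.06,0.04,0.8,0,0,0,1,0,0,0.8,0,0,0,1,0,0,0.8,0,0,0,1,0,0,0.8,0,0,0,1,0,0,0.75,0,0,0,1,0,0,0,0,0,0,1]' --squeeze 35

```text
time: 4.32
tool_pos: [0.5855, -0.265, 0.0354]
tcp_rot: [-2.496, -1.902, 0.003]
wrist_force: [-0.3, -0.2, 0.0]
width: 0.998
```

```bash
python3 go.py .5864 -.2685 .034; python3 pic.py 2 scene; python3 - <<'E'
import tips
tips.main(2,[(.014,(0,255,0))],.057,(140,200,250,295),"pics/tip2.png")
E
```

```text
t 4.33 pos [ 0.5855 -0.265   0.0354] yaw 1.3021 tilt [-0.0036  0.002 ] F [-0.3 -0.2  0. ] w 84.9 q1,6 [-0.46 -1.77]
turn az units -0.0
after turn: tx,ty,tz units [-0.104  0.059  0.046]
```

View pics/tip2.png

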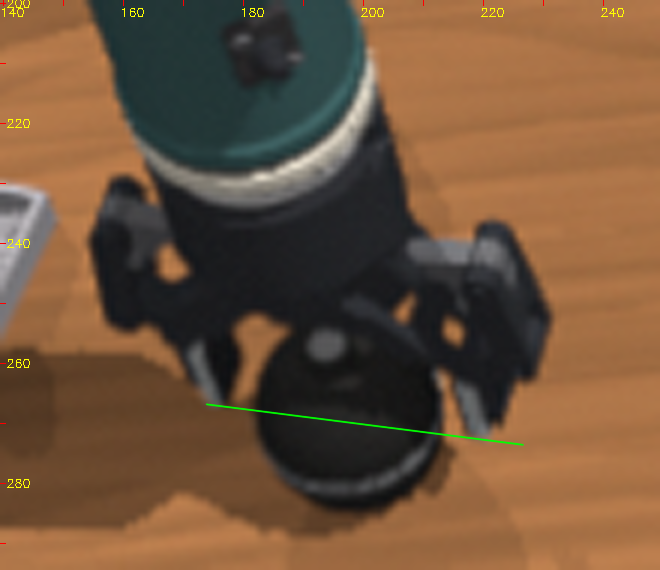

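The mould sits between the pads, with a slightly larger gap on the left than on the right. Nudging, then closing.

>>> arm_command --steps '[-0.1,0.05,0.03,0,0,0,1,0,0,0,0,0,0,1,0,0,0,0,0,0,0.5,0,0,0,0,0,0,0.5,0,0,0,0,0,0,0.5,0,0,0,0,0,0,0.5,0,0,0,0,0,0,0.5]' --squeeze 35

```text
time: 5.25
tool_pos: [0.5886, -0.2706, 0.0372]
tcp_rot: [2.499, 1.902, 0.001]
wrist_force: [-0.5, 0.6, 6.2]
width: 0.732
```

```bash
python3 go.py .5066 .0532 .12; python3 pic.py 3 scene; python3 - <<'E'
import tips
tips.main(3,[(.014,(0,255,0)),(.020,(0,0,255))],.046,(140,200,250,295),"pics/tip3.png")
E
```

```text
t 5.25 pos [ 0.5886 -0.2706  0.0372] yaw 1.3009 tilt [ 0.0014 -0.0005] F [-0.5  0.6  6.2] w 62.2 q1,6 [-0.47 -1.77]
turn az units -0.0
after turn: tx,ty,tz units [ 9.672 -5.513 -2.76 ]
```

View pics/tip3.png

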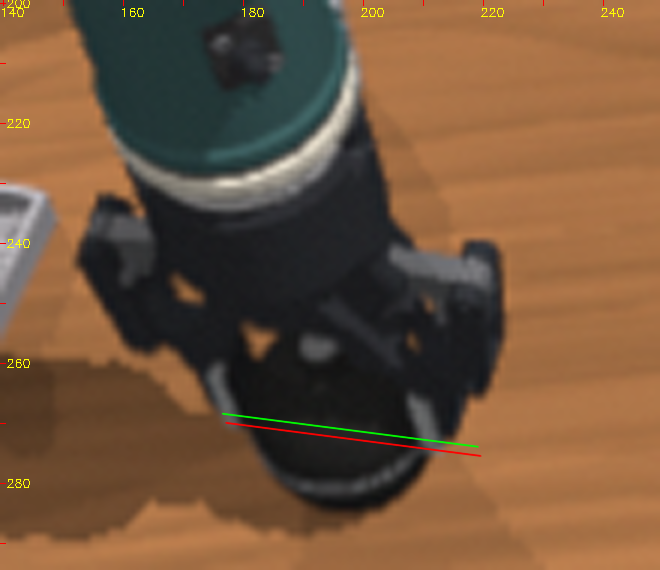

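The pads hold the mould at 62 mm (rubbery 64 mm). Lifting and checking.

>>> arm_command --steps '[0,0,-0.5,0,0,0,0.5,0,0,-1,0,0,0,0.5,0,0,-1,0,0,0,0.5,0,0,-0.3,0,0,0,0.5,0,0,0,0,0,0,0.5,0,0,0,0,0,0,0.5]'

```text
time: 6.05
tool_pos: [0.5869, -0.2698, 0.1183]
tcp_rot: [-2.498, -1.901, 0.002]
wrist_force: [-0.2, -0.4, -1.2]
width: 0.732
```

```bash
python3 go.py .5066 .0532 .12; python3 pic.py 4 scene top; python3 - <<'E'
import tips
tips.main(4,[(.014,(0,255,0)),(.020,(0,0,255))],.046,(140,170,250,295),"pics/tip4.png")
tips.main(4,[(.014,(0,255,0)),(.020,(0,0,255))],.046,(370,170,480,275),"pics/tip4t.png","top")
E
```

```text
t 6.05 pos [ 0.5869 -0.2698  0.1183] yaw 1.301 tilt [-0.0024  0.0012] F [-0.2 -0.4 -1.2] w 62.2 q1,6 [-0.47 -1.77]
turn az units -0.0
after turn: tx,ty,tz units [ 9.663 -5.448 -0.058]
```

View pics/tip4.png

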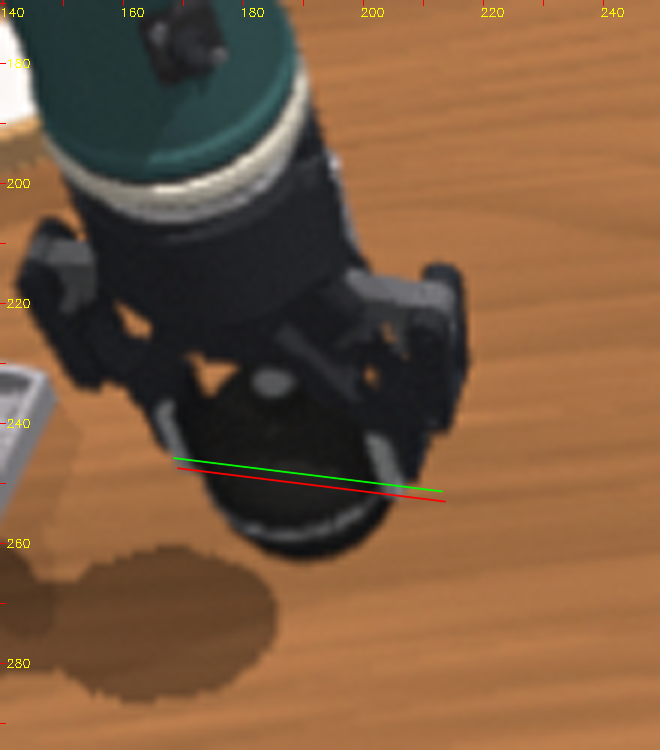

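View pics/tip4t.png

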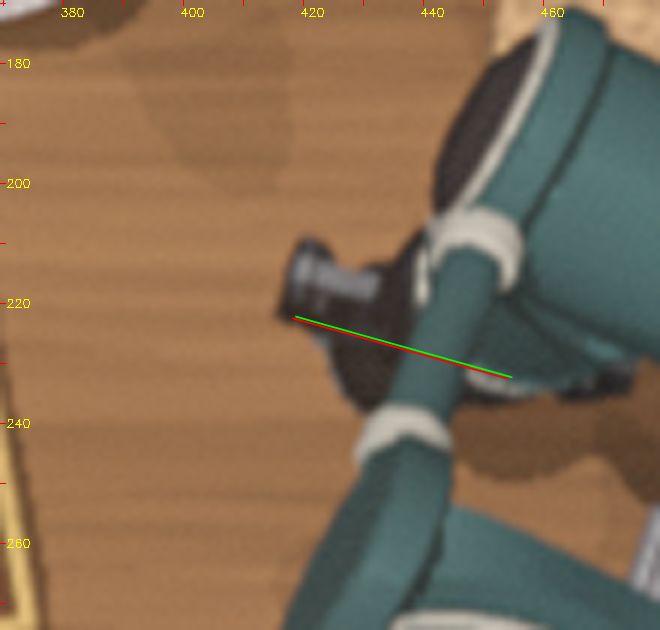

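```bash
python3 - <<'E'
from fit import *
p=np.load("p.npy");B=cam(load("scene",4),p[6:12])
for z in(.150,.154,.158):print(atz(B,(185.1,233.3),z).round(4))
B=cam(load("scene",3),p[6:12]);print(atz(B,(140+318.5/6-.5,200+347.5/6-.5),.073).round(4))
E
```

```text
[ 0.5822 -0.2717  0.15  ]
[ 0.5851 -0.2709  0.154 ]
[ 0.5881 -0.2701  0.158 ]
[ 0.5869 -0.2719  0.073 ]
```

Neck at crop (273,382) puts the mould within about 1 mm of the TCP line, upright. Carrying it to the wide holder.

>>> arm_command --steps '[0.97,-0.54,0,0,0,0,0.5,0.97,-0.54,0,0,0,0,0.5,0.97,-0.54,0,0,0,0,0.5,0.97,-0.54,0,0,0,0,0.5,0.97,-0.54,0,0,0,0,0.5,0.97,-0.54,0,0,0,0,0.5,0.97,-0.54,0,0,0,0,0.5,0.97,-0.54,0,0,0,0,0.5,0.97,-0.54,0,0,0,0,0.5,0.97,-0.54,0,0,0,0,0.5]'

```text
time: 7.4
tool_pos: [0.5084, 0.0543, 0.119]
tcp_rot: [-2.499, -1.902, 0.002]
wrist_force: [1.3, 0.4, -1.2]
width: 0.729
```

>>> arm_command --steps '[0,0,0.6,0,0,0,0.5,0,0,0.6,0,0,0,0.5,0,0,0.6,0,0,0,0.5,0,0,0,0,0,0,0.5,0,0,0,0,0,0,0.5]'

```text
time: 8.02
tool_pos: [0.5095, 0.0528, 0.0657]
tcp_rot: [-2.501, -1.901, 0.001]
wrist_force: [0.3, 1.1, -1.6]
width: 0.723
```

```bash
python3 go.py .5075 .0545 .045; python3 pic.py 5 scene; python3 - <<'E'
from fit import *
from workcell import bot
p=np.load("p.npy");B=cam(load("scene",5),p[6:12]);g=geo(p)
a=np.linspace(0,2*np.pi,60);ci=lambda c,r,z:np.c_[c[0]+r*np.cos(a),c[1]+r*np.sin(a),0*a+z]
o=bot.read_state()["tool_pos"]-[.001,.001,0]
crop(B,(290,150,400,260),6,"pics/p5.png",[(proj(B,ci(g["W"],.046,.018)),(255,0,0)),(proj(B,ci(o,.009,o[2]+.036)),(0,255,0)),(proj(B,ci(o,.022,o[2]-.037)),(0,255,0))])
E
```

```text
t 8.03 pos [0.5095 0.0528 0.0657] yaw 1.3001 tilt [-0.0004 -0.    ] F [ 0.3  1.1 -1.6] w 61.5 q1,6 [ 0.05 -1.25]
turn az units -0.0
after turn: tx,ty,tz units [ 0.035 -0.08   0.689]
```

View pics/p5.png

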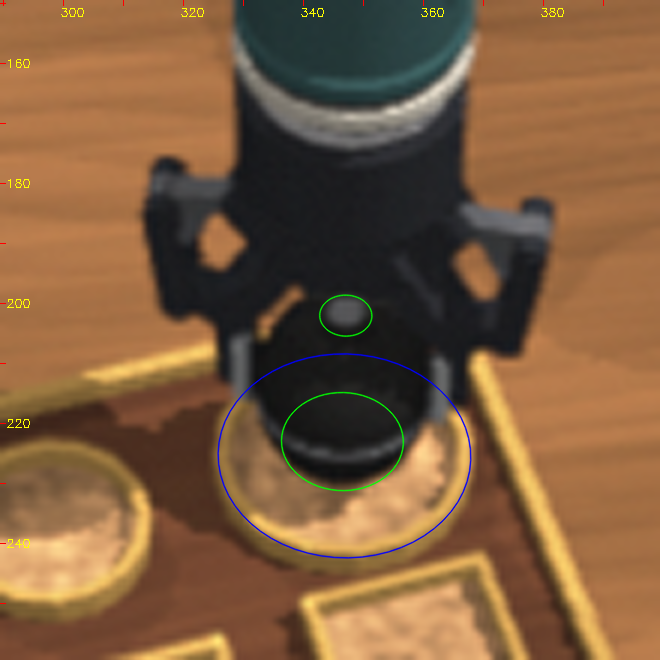

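Mould centred over the wide ring: the predicted neck ellipse falls on it at (345,312). Lowering.

>>> arm_command --steps '[0.03,-0.07,0.35,0,0,0,0.5,0,0,0.15,0,0,0,0.5,0,0,0,0,0,0,0.5,0,0,0,0,0,0,0.5]'

```text
time: 8.57
tool_pos: [0.5077, 0.0548, 0.051]
tcp_rot: [2.5, 1.903, 0.0]
wrist_force: [0.4, 0.5, -0.9]
width: 0.726
```

>>> arm_command --steps '[0,0,0.1,0,0,0,0.5,0,0,0,0,0,0,0.5]'

```text
time: 8.82
tool_pos: [0.5081, 0.0548, 0.0483]
tcp_rot: [2.5, 1.902, 0.001]
wrist_force: [0.9, 0.1, -0.1]
width: 0.732
```

>>> arm_command --steps '[0,0,0.06,0,0,0,0.5,0,0,0,0,0,0,0.5]'

```text
time: 9.07
tool_pos: [0.5082, 0.0549, 0.0481]
tcp_rot: [2.5, 1.902, 0.001]
wrist_force: [-5.2, -0.9, 13.4]
width: 0.726
```

Floor contact felt (13 N). Releasing.

>>> arm_command --steps '[0,0,-0.04,0,0,0,0.5,0,0,0,0,0,0,0.95,0,0,0,0,0,0,0.95,0,0,0,0,0,0,0.95,0,0,-0.5,0,0,0,0.95,0,0,-1,0,0,0,0.95,0,0,-1,0,0,0,0.95,0,0,-1,0,0,0,0.95]'

```text
time: 10.07
tool_pos: [0.5078, 0.0548, 0.1543]
tcp_rot: [2.499, 1.902, 0.001]
wrist_force: [-0.3, 0.4, -1.2]
width: 0.951
```

```bash
python3 go.py .5901 .2642 .16 2.11; python3 pic.py 6 scene; python3 - <<'E'
from fit import *
p=np.load("p.npy");B=cam(load("scene",6),p[6:12]);g=geo(p)
a=np.linspace(0,2*np.pi,60);ci=lambda c,r,z:np.c_[c[0]+r*np.cos(a),c[1]+r*np.sin(a),0*a+z]
o=g["W"]
crop(B,(290,150,400,260),6,"pics/p6.png",[(proj(B,ci(g["W"],.046,.018)),(255,0,0)),(proj(B,ci(o,.009,.0815)),(0,255,0)),(proj(B,ci(o,.032,.040)),(0,255,0))])
E
```

```text
t 10.07 pos [0.5078 0.0548 0.1543] yaw 1.3011 tilt [0.0011 0.    ] F [-0.3  0.4 -1.2] w 80.8 q1,6 [ 0.06 -1.24]
turn az units -7.724
after turn: tx,ty,tz units [ 4.58   5.938 -0.19 ]
```

View pics/p6.png

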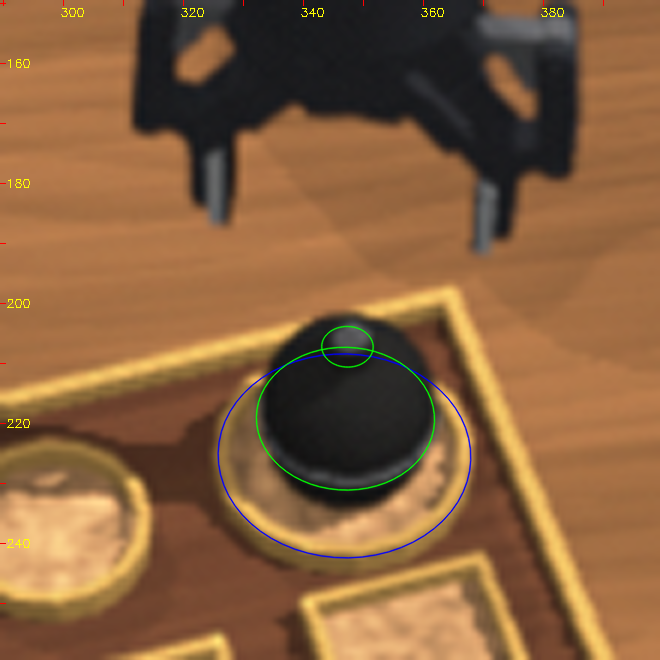

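The mould stands in the ring. The neck at (352,338) is about 1 px off the prediction, so I'll recheck it from both cameras once the arm is clear. Going to the jigger.

>>> arm_command --steps '[0,0,0,0,0,-0.97,0.7,0,0,0,0,0,-0.97,0.7,0,0,0,0,0,-0.97,0.7,0,0,0,0,0,-0.97,0.7,0,0,0,0,0,-0.97,0.7,0,0,0,0,0,-0.97,0.7,0,0,0,0,0,-0.97,0.7,0,0,0,0,0,-0.93,0.7]'

```text
time: 11.12
tool_pos: [0.5078, 0.0548, 0.153]
tcp_rot: [1.546, 2.734, 0.001]
wrist_force: [-0.1, 0.7, -0.9]
width: 0.701
```

>>> arm_command --steps '[0.76,0.99,0,0,0,0,0.7,0.76,0.99,0,0,0,0,0.7,0.76,0.99,0,0,0,0,0.7,0.76,0.99,0,0,0,0,0.7,0.76,0.99,0,0,0,0,0.7,0.76,0.99,0,0,0,0,0.7,0,0,0,0,0,0,0.7,0,0,0,0,0,0,0.7]'

```text
time: 12.12
tool_pos: [0.59, 0.2633, 0.1524]
tcp_rot: [-1.55, -2.733, 0.001]
wrist_force: [0.5, 0.6, 0.9]
width: 0.702
```

```bash
python3 go.py .5901 .2642 .078 2.11; python3 pic.py 7 scene top; python3 - <<'E'
from fit import *
p=np.load("p.npy");g=geo(p)
a=np.linspace(0,2*np.pi,60);ci=lambda c,r,z:np.c_[c[0]+r*np.cos(a),c[1]+r*np.sin(a),0*a+z]
o=g["W"]
for n,sl,box in(("scene",slice(6,12),(290,150,400,260)),("top",slice(0,6),(270,200,380,295))):
    B=cam(load(n,7),p[sl])
    crop(B,box,6,f"pics/p7{n}.png",[(proj(B,ci(o,.009,.0815)),(0,255,0)),(proj(B,ci(o,.032,.040)),(0,255,0))])
E
```

```text
t 12.12 pos [0.59   0.2633 0.1524] yaw 2.1098 tilt [-0.0005 -0.0006] F [0.5 0.6 0.9] w 59.6 q1,6 [ 0.38 -1.73]
turn az units -0.002
after turn: tx,ty,tz units [0.025 0.017 2.479]
```

View pics/p7scene.png

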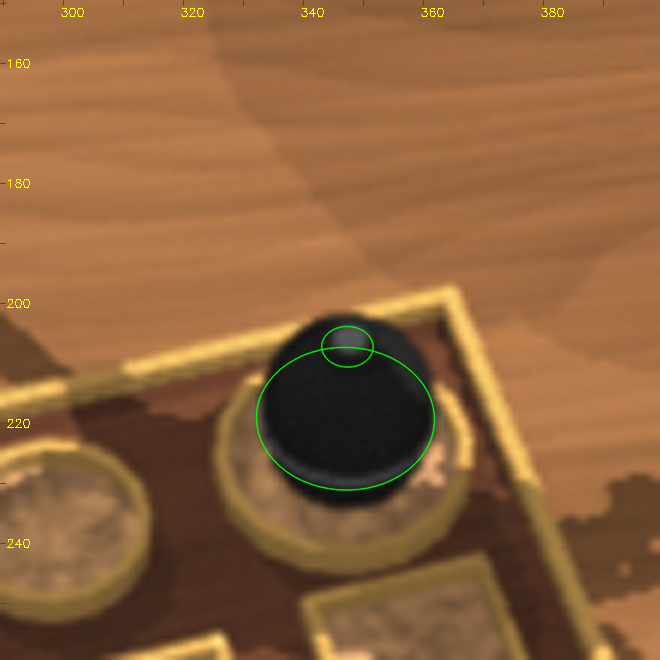

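View pics/p7top.png

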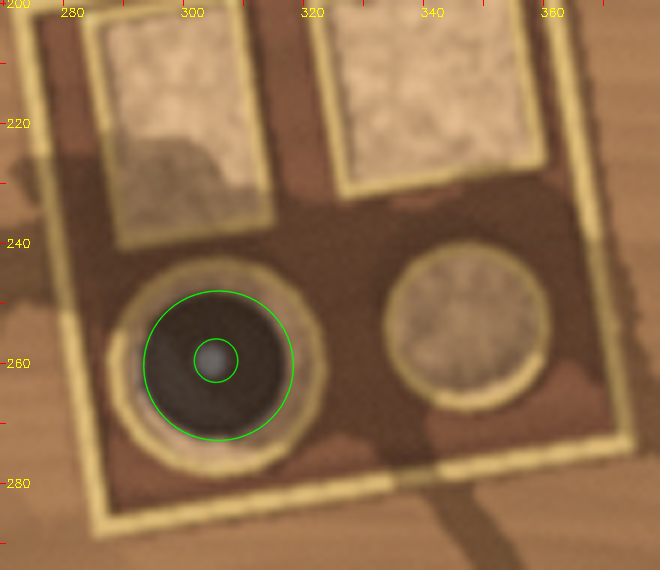

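View pics/scene7.png

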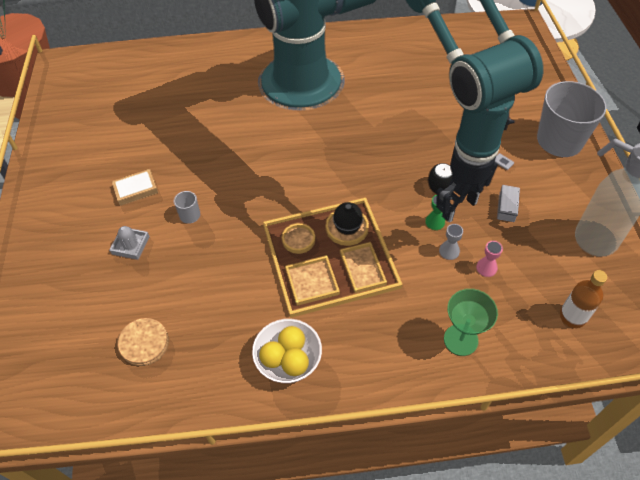

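```bash
python3 - <<'E'
from fit import *
p=np.load("p.npy");A=cam(load("top",7),p[:6]);B=cam(load("scene",7),p[6:12]);g=geo(p)
print(tri(A,(304.6,259.6),B,(348.2,205.9)),g["W"])
print(tri(A,f(T1,(118,120)),B,f(S1,(472,411))))
E
```

```text
(array([0.5063932 , 0.05511703, 0.08562014]), np.float64(0.0005030422893905988)) [0.50662962 0.05322058 0.01963809]
(array([ 0.5868742 , -0.26807425,  0.07442856]), np.float64(0.0014096844905536977))
```

Neck triangulated at z=0.086 against 0.074 on the table, so the foot is at about 0.011. The holder rim at 0.0196 gives a floor of about 0.0096, so the mould is fully down and centred within 2 mm. Descending on the silver jigger.

>>> arm_command --steps '[0.02,0.02,0.8,0,0,0,0.7,0,0,0.7,0,0,0,0.7,0,0,0.5,0,0,0,0.7,0,0,0.45,0,0,0,0.7,0,0,0,0,0,0,0.7]'

```text
time: 12.85
tool_pos: [0.5895, 0.2639, 0.0771]
tcp_rot: [-1.549, -2.731, 0.004]
wrist_force: [0.2, 0.1, -0.3]
width: 0.698
```

```bash
python3 go.py .5901 .2642 .078 2.11; python3 pic.py 8 scene; python3 - <<'E'
import tips
tips.main(8,[(.014,(0,255,0)),(.020,(0,0,255))],.03,(400,160,510,275),"pics/tip8.png")
E
```

```text
t 12.85 pos [0.5895 0.2639 0.0771] yaw 2.1094 tilt [-0.0027 -0.0012] F [ 0.2  0.1 -0.3] w 59.3 q1,6 [ 0.38 -1.73]
turn az units -0.006
after turn: tx,ty,tz units [-0.002  0.022 -0.031]
```

View pics/tip8.png

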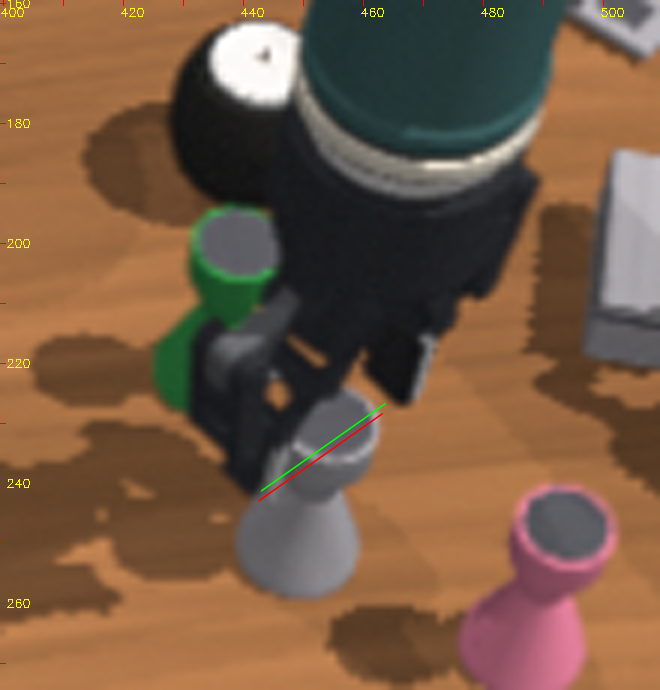

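The cup rim at (335,425) lies between the two pads, clear of the green and pink ones. Closing.

>>> arm_command --steps '[0,0,0,0,0,0,0.2,0,0,0,0,0,0,0.2,0,0,0,0,0,0,0.2,0,0,0,0,0,0,0.2,0,0,0,0,0,0,0.2]' --squeeze 40

```text
time: 13.52
tool_pos: [0.5914, 0.2649, 0.08]
tcp_rot: [1.55, 2.731, 0.003]
wrist_force: [-0.7, 0.2, 6.2]
width: 0.374
```

```bash
python3 go.py .5246 -.0553 .17; python3 pic.py 9 scene; python3 - <<'E'
import tips
tips.main(9,[(.014,(0,255,0)),(.024,(0,0,255))],.03,(400,160,510,275),"pics/tip9.png")
E
```

```text
t 13.53 pos [0.5914 0.2649 0.08  ] yaw 2.1095 tilt [0.0019 0.0009] F [-0.7  0.2  6.2] w 31.8 q1,6 [ 0.38 -1.73]
turn az units -0.0
after turn: tx,ty,tz units [-8.021 -7.386 -2.999]
```

View pics/tip9.png

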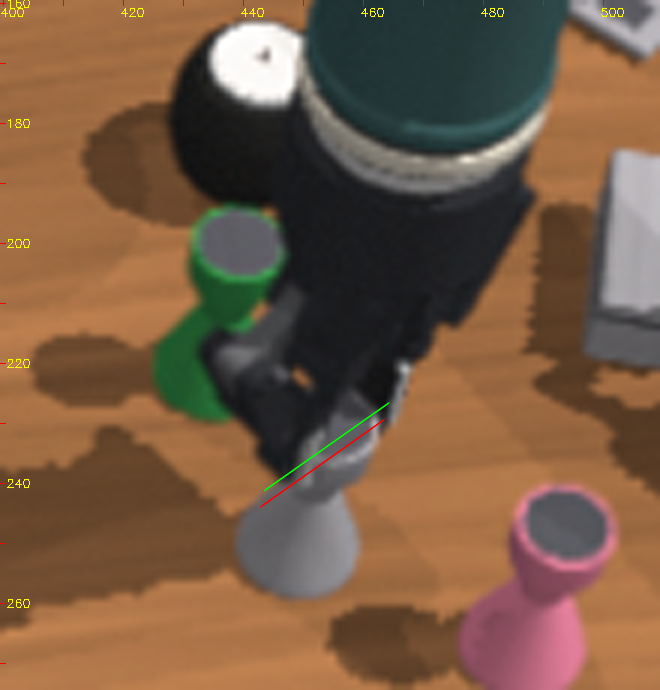

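>>> arm_command --steps '[0,0,-0.5,0,0,0,0.2,0,0,-1,0,0,0,0.2,0,0,-1,0,0,0,0.2,0,0,-1,0,0,0,0.2,0,0,0,0,0,0,0.2,0,0,0,0,0,0,0.2]'

```text
time: 14.32
tool_pos: [0.5898, 0.2641, 0.1826]
tcp_rot: [-1.55, -2.731, 0.002]
wrist_force: [-0.5, -1.0, -2.4]
width: 0.374
```

```bash
python3 go.py .5246 -.0553 .185; python3 pic.py 10 scene; python3 - <<'E'
from fit import *
from workcell import bot
p=np.load("p.npy");B=cam(load("scene",10),p[6:12])
a=np.linspace(0,2*np.pi,60);ci=lambda c,r,z:np.c_[c[0]+r*np.cos(a),c[1]+r*np.sin(a),0*a+z]
o=bot.read_state()["tool_pos"];z=o[2]-.08
crop(B,(390,110,500,235),6,"pics/p10.png",[(proj(B,ci(o,.022,z)),(0,255,0)),(proj(B,ci(o,.017,z+.078)),(0,255,0))])
E
```

```text
t 14.32 pos [0.5898 0.2641 0.1826] yaw 2.1094 tilt [-0.0017 -0.0007] F [-0.5 -1.  -2.4] w 31.8 q1,6 [ 0.38 -1.73]
turn az units -0.0
after turn: tx,ty,tz units [-8.024 -7.326 -0.081]
```

View pics/p10.png

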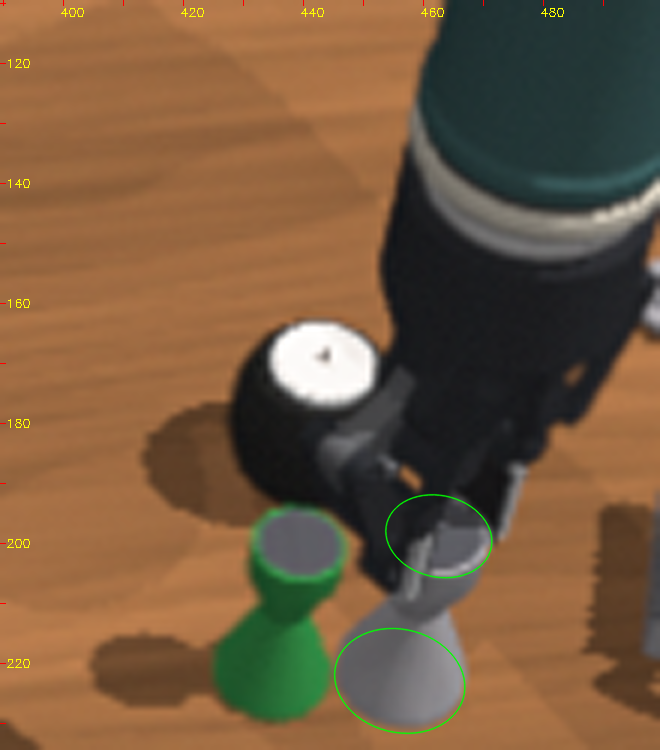

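The jigger hangs upright: the rim matches, and the foot edge at 725 sits against the predicted 733. Carrying it to the narrow ring.

>>> arm_command --steps '[-0.89,-0.81,0,0,0,0,0.2,-0.89,-0.81,0,0,0,0,0.2,-0.89,-0.81,0,0,0,0,0.2,-0.89,-0.81,0,0,0,0,0.2,-0.89,-0.81,0,0,0,0,0.2,-0.89,-0.81,0,0,0,0,0.2,-0.89,-0.81,0,0,0,0,0.2,-0.89,-0.81,0,0,0,0,0.2,-0.89,-0.81,0,0,0,0,0.2,0,0,0,0,0,0,0.2]'

```text
time: 15.62
tool_pos: [0.5243, -0.0558, 0.1818]
tcp_rot: [-1.553, -2.727, 0.003]
wrist_force: [0.1, 0.7, -1.9]
width: 0.375
```

>>> arm_command --steps '[0,0,0.9,0,0,0,0.2,0,0,0.9,0,0,0,0.2,0,0,0.4,0,0,0,0.2,0,0,0,0,0,0,0.2,0,0,0,0,0,0,0.2]'

```text
time: 16.25
tool_pos: [0.5269, -0.0538, 0.1186]
tcp_rot: [1.549, 2.732, 0.001]
wrist_force: [0.1, -0.8, -0.8]
width: 0.371
```

```bash
python3 go.py .5246 -.0553 .09; python3 pic.py 11 scene; python3 - <<'E'
from fit import *
from workcell import bot
p=np.load("p.npy");B=cam(load("scene",11),p[6:12]);g=geo(p)
a=np.linspace(0,2*np.pi,60);ci=lambda c,r,z:np.c_[c[0]+r*np.cos(a),c[1]+r*np.sin(a),0*a+z]
o=bot.read_state()["tool_pos"];z=o[2]-.08
crop(B,(250,160,360,270),6,"pics/p11.png",[(proj(B,ci(o,.022,z)),(0,255,0)),(proj(B,ci(o,.017,z+.078)),(0,255,0)),(proj(B,ci(g["N"],.035,.0196)),(255,0,0))])
E
```

```text
t 16.25 pos [ 0.5269 -0.0538  0.1186] yaw 2.1098 tilt [ 0.0013 -0.0001] F [ 0.1 -0.8 -0.8] w 31.5 q1,6 [-0.15 -2.26]
turn az units -0.0
after turn: tx,ty,tz units [-0.003 -0.091  0.953]
```

View pics/p11.png

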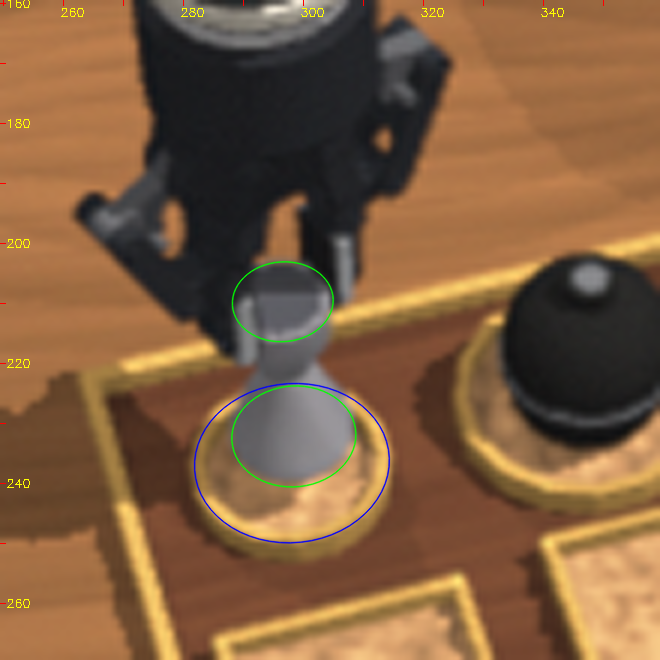

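Jigger foot lies centred over the ring (foot at (295,440), ring at (292,463), height difference explaining the rest). Lowering.

>>> arm_command --steps '[0,-0.03,0.5,0,0,0,0.2,0,0,0.3,0,0,0,0.2,0,0,0,0,0,0,0.2,0,0,0,0,0,0,0.2]'

```text
time: 16.8
tool_pos: [0.5253, -0.0545, 0.0937]
tcp_rot: [-1.55, -2.732, 0.0]
wrist_force: [0.2, 1.2, -1.8]
width: 0.371
```

>>> arm_command --steps '[0,0,0.08,0,0,0,0.2,0,0,0,0,0,0,0.2]'

```text
time: 17.05
tool_pos: [0.5254, -0.0545, 0.0914]
tcp_rot: [1.55, 2.732, 0.0]
wrist_force: [-0.3, 0.8, -1.2]
width: 0.372
```

>>> arm_command --steps '[0,0,0.06,0,0,0,0.2,0,0,0,0,0,0,0.2]'

```text
time: 17.3
tool_pos: [0.526, -0.0543, 0.0911]
tcp_rot: [1.55, 2.732, 0.001]
wrist_force: [-2.5, 1.4, 7.3]
width: 0.376
```

Contact on the floor at 7 N, TCP 0.091 as expected. Opening and retreating.

>>> arm_command --steps '[0,0,-0.03,0,0,0,0.38,0,0,0,0,0,0,0.7,0,0,0,0,0,0,0.7,0,0,0,0,0,0,0.7,0,0,-0.5,0,0,0,0.7,0,0,-1,0,0,0,0.7,0,0,-1,0,0,0,0.7,0,0,-0.5,0,0,0,0.7]'

```text
time: 18.3
tool_pos: [0.5267, -0.0547, 0.1835]
tcp_rot: [1.548, 2.729, 0.002]
wrist_force: [0.4, 0.2, 0.6]
width: 0.702
```

```bash
python3 go.py .4879 -.4211 .14 0.438;python3 go.py .4879 -.4211 .14 -1.13; python3 pic.py 12 scene; python3 - <<'E'
from fit import *
p=np.load("p.npy");B=cam(load("scene",12),p[6:12]);g=geo(p)
a=np.linspace(0,2*np.pi,60);ci=lambda c,r,z:np.c_[c[0]+r*np.cos(a),c[1]+r*np.sin(a),0*a+z]
o=g["N"];z=.0096
crop(B,(250,160,360,270),6,"pics/p12.png",[(proj(B,ci(o,.022,z)),(0,255,0)),(proj(B,ci(o,.017,z+.078)),(0,255,0))])
E
```

```text
t 18.3 pos [ 0.5267 -0.0547  0.1835] yaw 2.1094 tilt [ 0.0041 -0.0006] F [0.4 0.2 0.6] w 59.6 q1,6 [-0.15 -2.26]
turn az units -14.039
after turn: tx,ty,tz units [  6.352 -10.512   1.449]
t 18.3 pos [ 0.5267 -0.0547  0.1835] yaw 2.1094 tilt [ 0.0041 -0.0006] F [0.4 0.2 0.6] w 59.6 q1,6 [-0.15 -2.26]
turn az units 0.934
after turn: tx,ty,tz units [-10.494  -6.381   1.449]
```

View pics/p12.png

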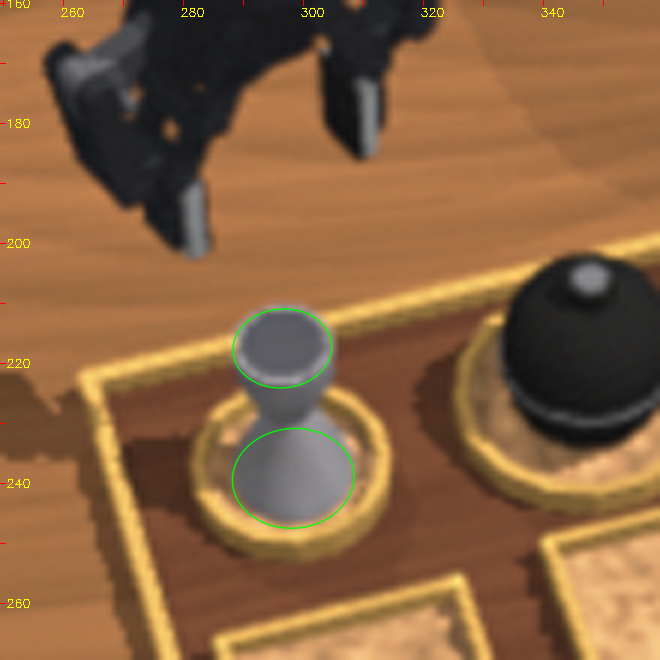

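The jigger matches the prediction on the floor of its ring, rim at (282,348). Next the squeezer; I turn positively so that joint 6 stays within range.

>>> arm_command --steps '[0,0,0,0,0,1,0.9,0,0,0,0,0,1,0.9,0,0,0,0,0,1,0.9,0,0,0,0,0,1,0.9,0,0,0,0,0,1,0.9,0,0,0,0,0,1,0.9,0,0,0,0,0,1,0.9,0,0,0,0,0,1,0.9]'

```text
time: 19.35
tool_pos: [0.5247, -0.0544, 0.1796]
tcp_rot: [-2.53, -1.861, 0.002]
wrist_force: [-0.4, -0.0, -0.2]
width: 0.905
```

>>> arm_command --steps '[0,0,0,0,0,1,0.9,0,0,0,0,0,1,0.9,0,0,0,0,0,1,0.9,0,0,0,0,0,1,0.9,0,0,0,0,0,1,0.9,0,0,0,0,0,1,0.9,0,0,0,0,0,1,0.9,0,0,0,0,0,0.96,0.9]'

```text
time: 20.35
tool_pos: [0.5247, -0.0544, 0.1796]
tcp_rot: [-3.067, -0.677, 0.002]
wrist_force: [-0.2, 0.3, -0.0]
width: 0.9
```

>>> arm_command --steps '[-0.6,1,0,0,0,0,0.9,-0.6,1,0,0,0,0,0.9,-0.6,1,0,0,0,0,0.9,-0.6,1,0,0,0,0,0.9,-0.6,1,0,0,0,0,0.9,-0.6,1,0,0,0,0,0.9,-0.6,1,0,0,0,0,0.9,-0.6,1,0,0,0,0,0.9,-0.6,1,0,0,0,0,0.9,-0.6,1,0,0,0,0,0.9]'

```text
time: 21.6
tool_pos: [0.4889, -0.4032, 0.1794]
tcp_rot: [-3.065, -0.682, 0.001]
wrist_force: [-0.4, 0.6, -0.4]
width: 0.896
```

>>> arm_command --steps '[-0.35,0.51,0.5,0,0,0,0.8,0,0,0.9,0,0,0,0.8,0,0,0,0,0,0,0.8,0,0,0,0,0,0,0.8]'

```text
time: 22.1
tool_pos: [0.4865, -0.4201, 0.1381]
tcp_rot: [-3.065, -0.683, 0.001]
wrist_force: [0.7, -0.2, 0.5]
width: 0.803
```

```bash
python3 go.py .4879 -.4211 .04 0.438; python3 pic.py 13 scene top; python3 - <<'E'
import tips
tips.main(13,[(.014,(0,255,0)),(.070,(0,0,255))],.04,(80,160,190,270),"pics/tip13.png")
E
```

```text
t 22.1 pos [ 0.4865 -0.4201  0.1381] yaw 0.4386 tilt [-0.0007  0.0009] F [ 0.7 -0.2  0.5] w 68.3 q1,6 [-0.75 -1.19]
turn az units 0.006
after turn: tx,ty,tz units [0.027 0.049 3.269]
```

View pics/tip13.png

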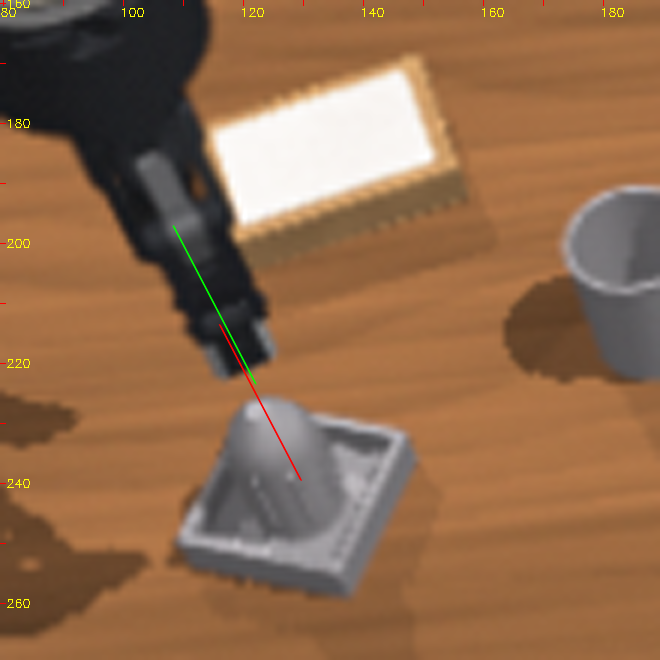

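Reamer point at (255,405) lies on the tool axis and the pads run along the dish's diagonal. Descending.

>>> arm_command --steps '[0.03,0.04,0.8,0,0,0,0.65,0,0,0.8,0,0,0,0.65,0,0,0.7,0,0,0,0.65,0,0,0.5,0,0,0,0.65,0,0,0.4,0,0,0,0.65,0,0,0,0,0,0,0.65,0,0,0,0,0,0,0.65]'

```text
time: 23.08
tool_pos: [0.4884, -0.422, 0.0431]
tcp_rot: [3.066, 0.682, 0.001]
wrist_force: [-0.4, 0.2, 0.3]
width: 0.65
```

```bash
python3 go.py .4879 -.4211 .038 0.438; python3 pic.py 14 scene; python3 - <<'E'
import tips
tips.main(14,[(.014,(0,255,0))],.04,(80,180,190,275),"pics/tip14.png")
E
```

```text
t 23.07 pos [ 0.4884 -0.422   0.0431] yaw 0.4381 tilt [ 0.0008 -0.0008] F [-0.4  0.2  0.3] w 55.2 q1,6 [-0.75 -1.19]
turn az units 0.001
after turn: tx,ty,tz units [-0.001 -0.033  0.171]
```

View pics/tip14.png

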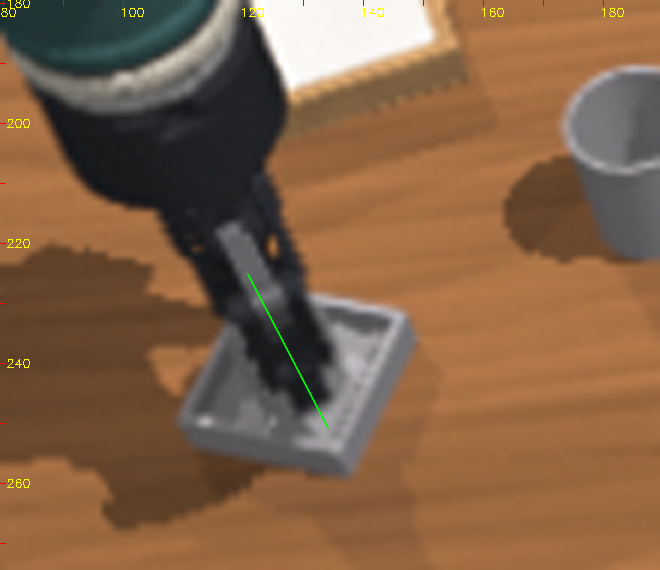

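Fingers straddle the reamer inside the dish outline. A touch lower, then closing.

>>> arm_command --steps '[0,0,0.1,0,0,0,0.65,0,0,0,0,0,0,0.2,0,0,0,0,0,0,0.2,0,0,0,0,0,0,0.2,0,0,0,0,0,0,0.2,0,0,0,0,0,0,0.2]' --squeeze 60

```text
time: 23.88
tool_pos: [0.4882, -0.4217, 0.04]
tcp_rot: [3.066, 0.683, 0.001]
wrist_force: [0.5, 1.0, 4.7]
width: 0.369
```

>>> arm_command --steps '[0,0,-0.3,0,0,0,0.2,0,0,-1,0,0,0,0.2,0,0,-1,0,0,0,0.2,0,0,-1,0,0,0,0.2,0,0,0,0,0,0,0.2,0,0,0,0,0,0,0.2]'

```text
time: 24.62
tool_pos: [0.4871, -0.4208, 0.1369]
tcp_rot: [-3.065, -0.682, 0.002]
wrist_force: [0.2, -0.3, -3.0]
width: 0.376
```

```bash
python3 go.py .6331 -.0374 .14 0.949; python3 pic.py 15 scene; python3 - <<'E'
from fit import *
from workcell import bot
p=np.load("p.npy");B=cam(load("scene",15),p[6:12])
st=bot.read_state();o=st["tool_pos"];M=R.from_rotvec(st["tcp_rot"]).as_matrix();y=np.arctan2(M[1,0],M[0,0])-np.pi/4
for dz in(.040,):
  z=o[2]-dz
  crop(B,(80,130,200,250),6,"pics/p15.png",[(proj(B,rect(o[0],o[1],y,z+.018,.064,.064)),(0,255,0)),(proj(B,rect(o[0],o[1],y,z,.064,.064)),(255,0,0))])
E
```

```text
t 24.62 pos [ 0.4871 -0.4208  0.1369] yaw 0.4382 tilt [-0.0017  0.0015] F [ 0.2 -0.3 -3. ] w 31.9 q1,6 [-0.75 -1.19]
turn az units -4.878
after turn: tx,ty,tz units [13.222 -3.487 -0.102]
```

View pics/p15.png

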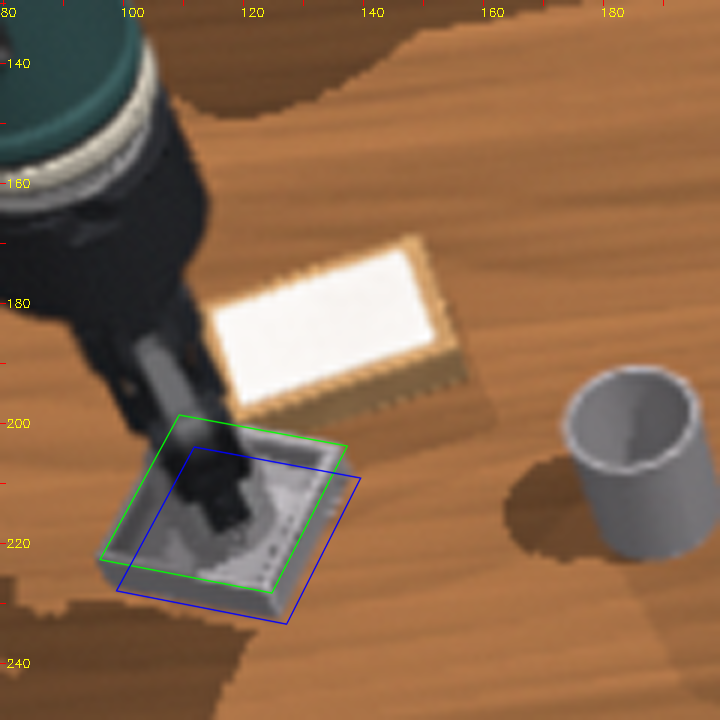

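The squeezer is held level to within a few mm, with the dish corners on the prediction at (100,560) and (345,450). Turning and carrying it to the square holder.

>>> arm_command --steps '[0,0,0,0,0,-0.98,0.2,0,0,0,0,0,-0.98,0.2,0,0,0,0,0,-0.98,0.2,0,0,0,0,0,-0.98,0.2,0,0,0,0,0,-0.96,0.2,0,0,0,0,0,0,0.2]'

```text
time: 25.42
tool_pos: [0.4869, -0.4206, 0.1362]
tcp_rot: [-2.792, -1.432, 0.002]
wrist_force: [-1.2, -0.1, -2.0]
width: 0.375
```

>>> arm_command --steps '[0.94,-0.25,0,0,0,0,0.2,0.94,-0.25,0,0,0,0,0.2,0.94,-0.25,0,0,0,0,0.2,0.94,-0.25,0,0,0,0,0.2,0.94,-0.25,0,0,0,0,0.2,0.94,-0.25,0,0,0,0,0.2,0.94,-0.25,0,0,0,0,0.2,0.94,-0.25,0,0,0,0,0.2,0.94,-0.25,0,0,0,0,0.2,0.94,-0.25,0,0,0,0,0.2]'

```text
time: 26.68
tool_pos: [0.5907, -0.1475, 0.1373]
tcp_rot: [-2.795, -1.432, 0.002]
wrist_force: [0.5, 0.2, -2.4]
width: 0.374
```

>>> arm_command --steps '[0.95,-0.25,0,0,0,0,0.2,0.95,-0.25,0,0,0,0,0.2,0.95,-0.25,0,0,0,0,0.2,0.95,-0.25,0.4,0,0,0,0.2,0,0,0.8,0,0,0,0.2,0,0,0.8,0,0,0,0.2,0,0,0,0,0,0,0.2,0,0,0,0,0,0,0.2]'

```text
time: 27.68
tool_pos: [0.6333, -0.0386, 0.0786]
tcp_rot: [-2.795, -1.434, 0.0]
wrist_force: [-0.8, 0.6, -1.9]
width: 0.375
```

```bash
python3 go.py .6331 -.0374 .05 0.949; python3 pic.py 16 scene; python3 - <<'E'
from fit import *
from workcell import bot
p=np.load("p.npy");B=cam(load("scene",16),p[6:12]);g=geo(p)
st=bot.read_state();o=st["tool_pos"];M=R.from_rotvec(st["tcp_rot"]).as_matrix();y=np.arctan2(M[1,0],M[0,0])-np.pi/4
z=o[2]-.040
crop(B,(255,200,370,315),6,"pics/p16.png",[(proj(B,rect(o[0],o[1],y,z+.018,.064,.064)),(0,255,0)),(proj(B,rect(o[0],o[1],y,z,.064,.064)),(255,0,0)),(proj(B,rect(*g["S"][:2],p[20],.0196,.09,.09)),(0,0,255))])
E
```

```text
t 27.68 pos [ 0.6333 -0.0386  0.0786] yaw 0.9482 tilt [-0.0002 -0.    ] F [-0.8  0.6 -1.9] w 31.9 q1,6 [-0.1  -1.05]
turn az units -0.008
after turn: tx,ty,tz units [ 0.028 -0.027  0.953]
```

View pics/p16.png

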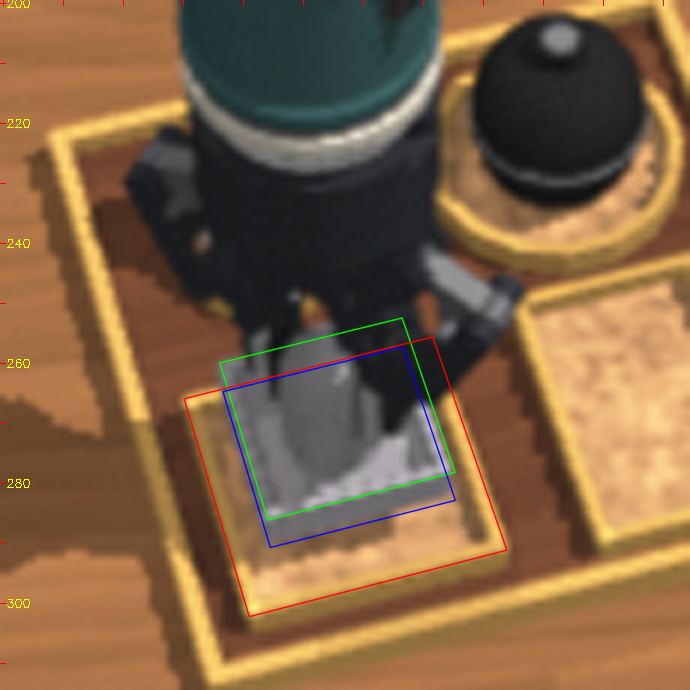

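The dish sits inside the red holder outline and is parallel to it. Lowering.

>>> arm_command --steps '[0.03,-0.02,0.5,0,0,0,0.2,0,0,0.3,0,0,0,0.2,0,0,0,0,0,0,0.2,0,0,0,0,0,0,0.2]'

```text
time: 28.22
tool_pos: [0.6332, -0.0374, 0.0544]
tcp_rot: [-2.794, -1.435, 0.0]
wrist_force: [0.3, 0.7, -2.5]
width: 0.376
```

>>> arm_command --steps '[0,0,0.08,0,0,0,0.2,0,0,0,0,0,0,0.2]'

```text
time: 28.48
tool_pos: [0.6332, -0.0374, 0.0521]
tcp_rot: [2.794, 1.436, 0.0]
wrist_force: [-0.7, 0.9, -2.2]
width: 0.368
```

>>> arm_command --steps '[0,0,0.06,0,0,0,0.2,0,0,0,0,0,0,0.2]'

```text
time: 28.72
tool_pos: [0.6336, -0.0374, 0.051]
tcp_rot: [2.794, 1.435, 0.001]
wrist_force: [-1.3, -0.6, 1.9]
width: 0.373
```

>>> arm_command --steps '[0,0,0.05,0,0,0,0.2,0,0,0,0,0,0,0.2]'

```text
time: 28.98
tool_pos: [0.6336, -0.0374, 0.051]
tcp_rot: [2.794, 1.435, 0.001]
wrist_force: [-5.1, 1.2, 10.2]
width: 0.371
```

Firm floor contact (10 N at the expected height). Releasing.

>>> arm_command --steps '[0,0,-0.03,0,0,0,0.37,0,0,0,0,0,0,0.6,0,0,0,0,0,0,0.6,0,0,0,0,0,0,0.6,0,0,-0.5,0,0,0,0.6,0,0,-1,0,0,0,0.6,0,0,-1,0,0,0,0.6,0,0,-0.8,0,0,0,0.6]'

```text
time: 29.98
tool_pos: [0.6341, -0.0374, 0.1514]
tcp_rot: [2.793, 1.435, 0.003]
wrist_force: [0.2, 0.4, -0.2]
width: 0.601
```

```bash
python3 go.py .4912 .4218 .15 1.207; python3 pic.py 17 scene; python3 - <<'E'
from fit import *
p=np.load("p.npy");B=cam(load("scene",17),p[6:12]);g=geo(p)
z=.0096;o=g["S"];y=p[20]
crop(B,(255,200,370,315),6,"pics/p17.png",[(proj(B,rect(o[0],o[1],y,z+.018,.064,.064)),(0,255,0)),(proj(B,rect(o[0],o[1],y,z,.064,.064)),(255,0,0))])
E
```

```text
t 29.98 pos [ 0.6341 -0.0374  0.1514] yaw 0.9491 tilt [ 0.0025 -0.0003] F [ 0.2  0.4 -0.2] w 51.1 q1,6 [-0.1  -1.05]
turn az units -2.462
after turn: tx,ty,tz units [12.612 -9.897  0.046]
```

View pics/p17.png

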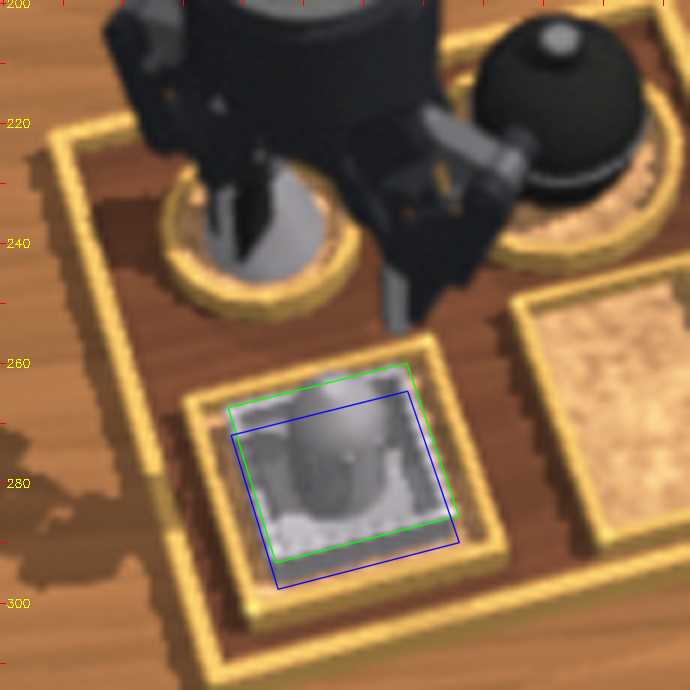

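Squeezer matches the predicted pose on the floor of the square holder. Before the tin I check where the half-closed tips really are.

```bash
python3 - <<'E'
import tips
tips.main(17,[(.014,(0,255,0)),(.019,(255,255,0)),(.024,(0,0,255))],.0255,(265,200,355,275),"pics/tip17.png")
E
```

```text
(no output)
```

View pics/tip17.png

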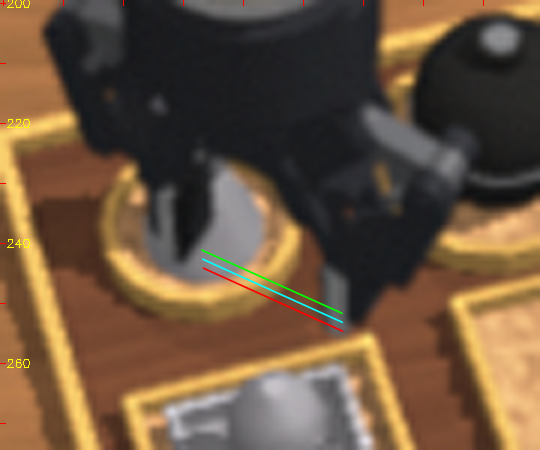

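>>> arm_command --steps '[0,0,0,0,0,-0.82,0.8,0,0,0,0,0,-0.82,0.8,0,0,0,0,0,-0.82,0.8,0,0,0,0,0,0,0.8]'

```text
time: 30.52
tool_pos: [0.6332, -0.0374, 0.1489]
tcp_rot: [2.588, 1.781, 0.0]
wrist_force: [-0.7, -0.4, 0.7]
width: 0.801
```

>>> arm_command --steps '[0.97,-0.76,0,0,0,0,0.8,0.97,-0.76,0,0,0,0,0.8,0.97,-0.76,0,0,0,0,0.8,0.97,-0.76,0,0,0,0,0.8,0.97,-0.76,0,0,0,0,0.8,0.97,-0.76,0,0,0,0,0.8,0.97,-0.76,0,0,0,0,0.8,0.97,-0.76,0,0,0,0,0.8,0.97,-0.76,0,0,0,0,0.8,0.97,-0.76,0,0,0,0,0.8]'

```text
time: 31.78
tool_pos: [0.5234, 0.3169, 0.1489]
tcp_rot: [2.588, 1.78, 0.001]
wrist_force: [-0.2, 0.2, 0.4]
width: 0.799
```

>>> arm_command --steps '[0.97,-0.76,0,0,0,0,0.8,0.97,-0.76,0,0,0,0,0.8,0.97,-0.76,0,0,0,0,0.8,0,0,0.9,0,0,0,0.8,0,0,0.9,0,0,0,0.8,0,0,0,0,0,0,0.8,0,0,0,0,0,0,0.8]'

```text
time: 32.65
tool_pos: [0.4914, 0.4219, 0.0955]
tcp_rot: [-2.588, -1.781, -0.001]
wrist_force: [0.2, 0.5, 0.4]
width: 0.804
```

```bash
python3 go.py .4912 .4218 .036 1.207; python3 pic.py 18 scene top; python3 - <<'E'
import tips
tips.main(18,[(.014,(0,255,0)),(.060,(0,0,255))],.034,(455,150,565,250),"pics/tip18.png")
E
```

```text
t 32.65 pos [0.4914 0.4219 0.0955] yaw 1.2059 tilt [0.0007 0.0006] F [0.2 0.5 0.4] w 68.3 q1,6 [ 0.67 -0.53]
turn az units -0.01
after turn: tx,ty,tz units [-0.007 -0.005  1.984]
```

View pics/tip18.png

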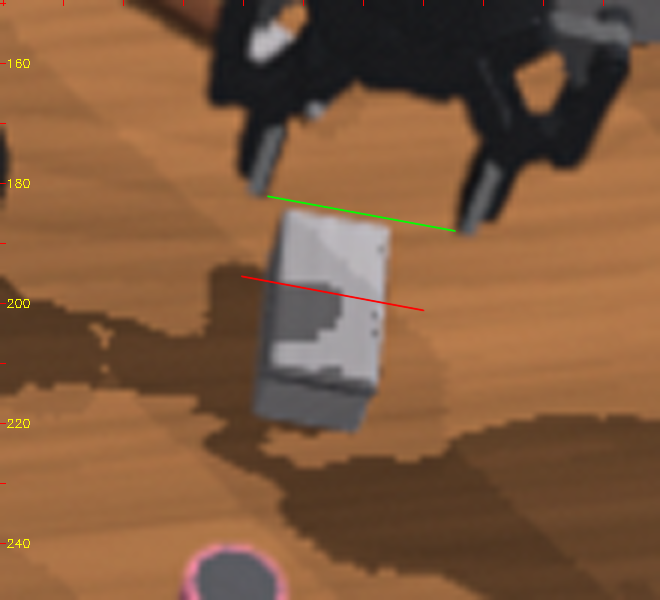

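Tips at 0.6 opening sit about 20-24 mm ahead of the TCP, at 0.8 about 14 mm. So TCP z of about 0.037 leaves the closed tips around 12 mm above the tin's underside, clear of the rim later. The tin at (330,320) is centred between the jaws. Descending and closing.

>>> arm_command --steps '[0,0,0.7,0,0,0,0.8,0,0,0.6,0,0,0,0.8,0,0,0.5,0,0,0,0.75,0,0,0.15,0,0,0,0.75,0,0,0,0,0,0,0.75,0,0,0,0,0,0,0.75]'

```text
time: 33.5
tool_pos: [0.4914, 0.4221, 0.0368]
tcp_rot: [-2.587, -1.783, -0.002]
wrist_force: [0.5, -1.0, -0.3]
width: 0.752
```

>>> arm_command --steps '[0,0,0,0,0,0,0.3,0,0,0,0,0,0,0.3,0,0,0,0,0,0,0.3,0,0,0,0,0,0,0.3,0,0,0,0,0,0,0.3]' --squeeze 50

```text
time: 34.12
tool_pos: [0.4917, 0.4223, 0.0374]
tcp_rot: [-2.587, -1.783, -0.003]
wrist_force: [-0.5, -0.0, 5.9]
width: 0.45
```

```bash
python3 go.py .4912 .4218 .036 1.207; python3 pic.py 19 scene; python3 - <<'E'
import tips
tips.main(19,[(.014,(0,255,0)),(.024,(0,0,255))],.02,(455,150,565,250),"pics/tip19.png")
E
```

```text
t 34.12 pos [0.4917 0.4223 0.0374] yaw 1.2068 tilt [0.0016 0.0013] F [-0.5 -0.   5.9] w 38.3 q1,6 [ 0.67 -0.54]
turn az units -0.002
after turn: tx,ty,tz units [-0.022 -0.009  0.045]
```

View pics/tip19.png

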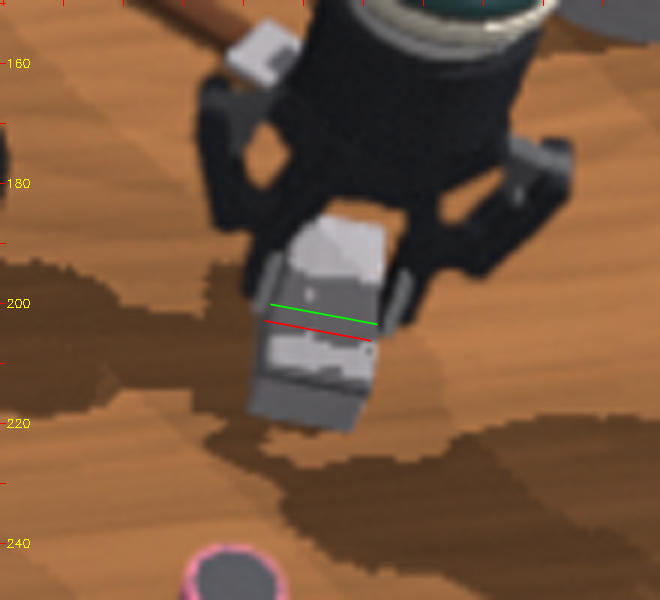

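>>> arm_command --steps '[0,0,-0.3,0,0,0,0.3,0,0,-0.9,0,0,0,0.3,0,0,-0.9,0,0,0,0.3,0,0,-0.9,0,0,0,0.3,0,0,-0.9,0,0,0,0.3,0,0,0,0,0,0,0.3,0,0,0,0,0,0,0.3]'

```text
time: 35.05
tool_pos: [0.4901, 0.4211, 0.1518]
tcp_rot: [2.587, 1.783, -0.003]
wrist_force: [0.4, -0.2, -0.9]
width: 0.451
```

```bash
python3 go.py .6152 .0712 .15 1.735; python3 pic.py 20 scene; python3 - <<'E'
from fit import *
from workcell import bot
p=np.load("p.npy");B=cam(load("scene",20),p[6:12])
st=bot.read_state();o=st["tool_pos"];M=R.from_rotvec(st["tcp_rot"]).as_matrix();y=np.arctan2(M[1,0],M[0,0])-np.pi/2
z=o[2]-.0374
crop(B,(455,100,565,220),6,"pics/p20.png",[(proj(B,rect(o[0],o[1],y,z+.034,.076,.04)),(0,255,0)),(proj(B,rect(o[0],o[1],y,z,.076,.04)),(255,0,0))])
E
```

```text
t 35.05 pos [0.4901 0.4211 0.1518] yaw 1.2068 tilt [-0.0016 -0.0013] F [ 0.4 -0.2 -0.9] w 38.4 q1,6 [ 0.67 -0.54]
turn az units -5.044
after turn: tx,ty,tz units [-12.186   2.206   0.061]
```

View pics/p20.png

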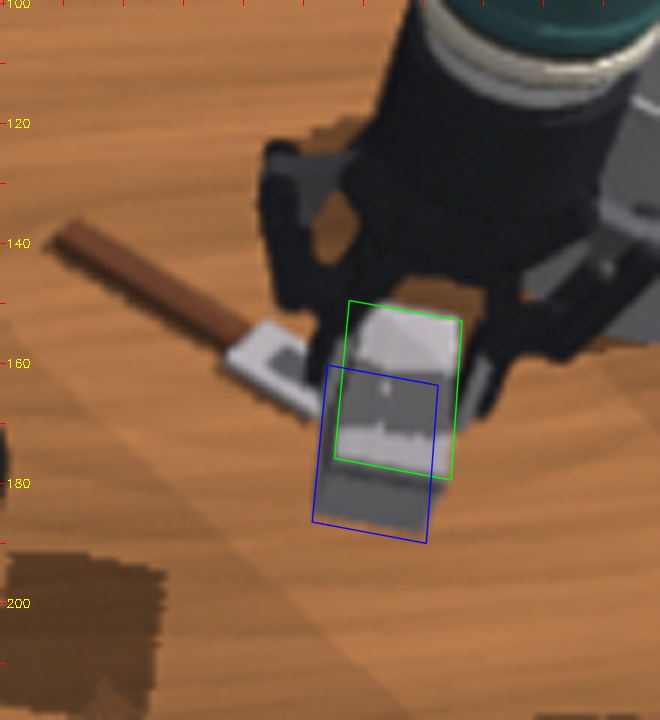

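The tin is held level, its top on the green prediction. Turning and carrying it to the oblong holder.

>>> arm_command --steps '[0,0,0,0,0,-0.9,0.3,0,0,0,0,0,-0.9,0.3,0,0,0,0,0,-0.9,0.3,0,0,0,0,0,-0.9,0.3,0,0,0,0,0,-0.9,0.3,0,0,0,0,0,-0.54,0.3,0,0,0,0,0,0,0.3]'

```text
time: 35.98
tool_pos: [0.49, 0.4209, 0.1511]
tcp_rot: [-2.033, -2.395, 0.005]
wrist_force: [-0.0, -0.6, -0.9]
width: 0.446
```

>>> arm_command --steps '[-0.94,0.17,0,0,0,0,0.3,-0.94,0.17,0,0,0,0,0.3,-0.94,0.17,0,0,0,0,0.3,-0.94,0.17,0,0,0,0,0.3,-0.94,0.17,0,0,0,0,0.3,-0.94,0.17,0,0,0,0,0.3,-0.94,0.17,0,0,0,0,0.3,-0.94,0.17,0,0,0,0,0.3,-0.94,0.17,0,0,0,0,0.3,-0.94,0.17,0,0,0,0,0.3]'

```text
time: 37.22
tool_pos: [0.5868, 0.1507, 0.1521]
tcp_rot: [-2.033, -2.394, 0.002]
wrist_force: [-0.3, 0.3, -0.4]
width: 0.446
```

>>> arm_command --steps '[-0.94,0.17,0,0,0,0,0.3,-0.94,0.17,0,0,0,0,0.3,-0.9,0.17,0.2,0,0,0,0.3,0,0,0.8,0,0,0,0.3,0,0,0.8,0,0,0,0.3,0,0,0.4,0,0,0,0.3,0,0,0,0,0,0,0.3,0,0,0,0,0,0,0.3]'

```text
time: 38.22
tool_pos: [0.6166, 0.0722, 0.088]
tcp_rot: [2.032, 2.395, 0.001]
wrist_force: [-0.2, 0.3, -1.3]
width: 0.45
```

```bash
python3 go.py .6152 .0712 .047 1.735; python3 pic.py 21 scene; python3 - <<'E'
from fit import *
from workcell import bot
p=np.load("p.npy");B=cam(load("scene",21),p[6:12]);g=geo(p)
st=bot.read_state();o=st["tool_pos"];M=R.from_rotvec(st["tcp_rot"]).as_matrix();y=np.arctan2(M[1,0],M[0,0])-np.pi/2
z=o[2]-.0374
crop(B,(310,200,420,310),6,"pics/p21.png",[(proj(B,rect(o[0],o[1],y,z+.034,.076,.04)),(0,255,0)),(proj(B,rect(o[0],o[1],y,z,.076,.04)),(255,0,0)),(proj(B,rect(*g["O"][:2],p[20],.0196,.104,.068)),(0,0,255))])
E
```

```text
t 38.23 pos [0.6166 0.0722 0.088 ] yaw 1.7345 tilt [0.0013 0.0001] F [-0.2  0.3 -1.3] w 38.2 q1,6 [ 0.08 -1.66]
turn az units -0.005
after turn: tx,ty,tz units [-0.024 -0.051  1.366]
```

View pics/p21.png

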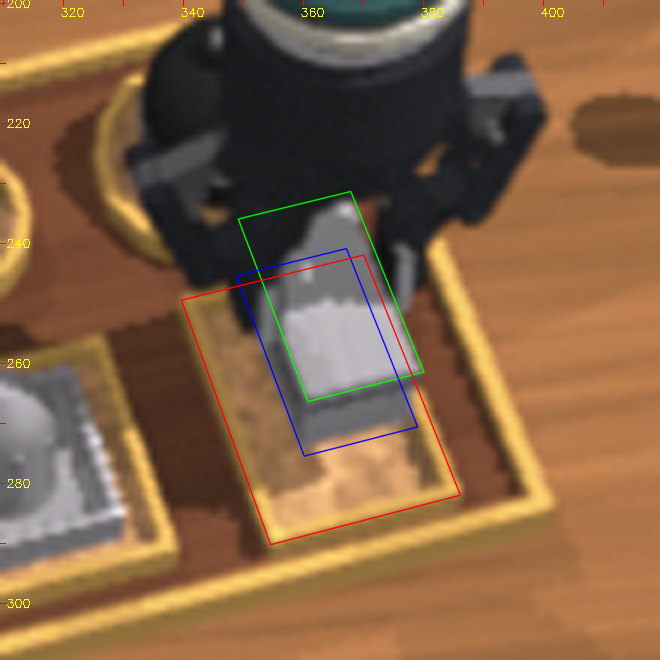

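The tin is parallel to and inside the red outline. Lowering.

>>> arm_command --steps '[-0.02,-0.04,0.5,0,0,0,0.3,0,0,0.5,0,0,0,0.3,0,0,0.2,0,0,0,0.3,0,0,0,0,0,0,0.3,0,0,0,0,0,0,0.3]'

```text
time: 38.9
tool_pos: [0.6151, 0.0712, 0.0513]
tcp_rot: [2.032, 2.395, 0.0]
wrist_force: [0.5, 0.5, -1.2]
width: 0.445
```

>>> arm_command --steps '[0,0,0.08,0,0,0,0.3,0,0,0,0,0,0,0.3]'

```text
time: 39.15
tool_pos: [0.6149, 0.0712, 0.0489]
tcp_rot: [2.032, 2.396, 0.0]
wrist_force: [0.2, -0.5, -1.3]
width: 0.452
```

>>> arm_command --steps '[0,0,0.06,0,0,0,0.3,0,0,0,0,0,0,0.3]'

```text
time: 39.4
tool_pos: [0.6151, 0.0712, 0.0484]
tcp_rot: [2.032, 2.395, 0.0]
wrist_force: [-2.3, -0.3, 5.5]
width: 0.447
```

```bash
python3 pic.py 22 scene; python3 - <<'E'
from fit import *
from workcell import bot
p=np.load("p.npy");B=cam(load("scene",22),p[6:12]);g=geo(p)
o=g["O"];y=p[20];z=.0096
crop(B,(310,200,420,310),6,"pics/p22.png",[(proj(B,rect(o[0],o[1],y,z+.034,.076,.04)),(0,255,0))])
E
```

```text
(no output)
```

View pics/p22.png

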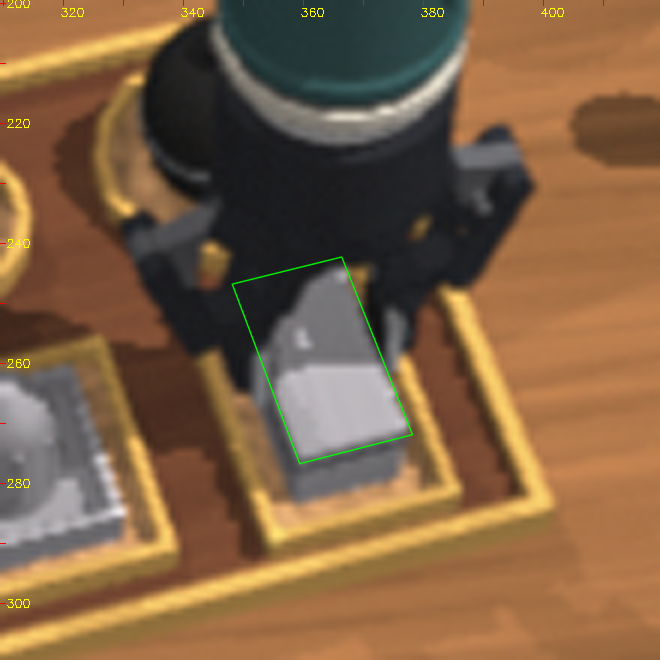

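The tin is in the pocket, top on the prediction at (300,462)-(412,435), with the fingertips beside the rim. Releasing.

>>> arm_command --steps '[0,0,-0.02,0,0,0,0.45,0,0,0,0,0,0,0.65,0,0,0,0,0,0,0.65,0,0,0,0,0,0,0.65,0,0,-0.4,0,0,0,0.65,0,0,-1,0,0,0,0.65,0,0,-1,0,0,0,0.65,0,0,-1,0,0,0,0.65,0,0,-1,0,0,0,0.65]'

```text
time: 40.58
tool_pos: [0.615, 0.0712, 0.1816]
tcp_rot: [2.032, 2.395, 0.001]
wrist_force: [0.0, -0.2, -0.3]
width: 0.65
```

>>> arm_command --steps '[0.9,0.6,-0.3,0,0,0,0.65,0.9,0.6,0,0,0,0,0.65,0.9,0.6,0,0,0,0,0.65,0.9,0.6,0,0,0,0,0.65,0.9,0.6,0,0,0,0,0.65,0.9,0,0,0,0,0,0.65,0.9,0,0,0,0,0,0.65,0.9,0,0,0,0,0,0.65,0,0,0,0,0,0,0.65]'

```text
time: 41.7
tool_pos: [0.6673, 0.3015, 0.1887]
tcp_rot: [-2.029, -2.398, -0.0]
wrist_force: [-0.6, -0.4, -0.5]
width: 0.655
```

```bash
python3 go.py .6 .3 .2; python3 pic.py 23 scene top; python3 - <<'E'
from fit import *
p=np.load("p.npy");g=geo(p)
a=np.linspace(0,2*np.pi,60);ci=lambda c,r,z:np.c_[c[0]+r*np.cos(a),c[1]+r*np.sin(a),0*a+z]
y=p[20];z=.0096
for n,sl,box in(("scene",slice(6,12),(255,190,405,315)),("top",slice(0,6),(265,180,385,295))):
    B=cam(load(n,23),p[sl])
    sh=[rect(*g["O"][:2],y,z+.034,.076,.04),rect(*g["S"][:2],y,z+.018,.064,.064),ci(g["W"],.009,z+.073),ci(g["N"],.017,z+.078)]
    crop(B,box,5,f"pics/f{n}.png",[(proj(B,q),(0,255,0)) for q in sh])
E
```

```text
t 41.7 pos [0.6673 0.3015 0.1887] yaw 1.7373 tilt [-0.0002  0.0004] F [-0.6 -0.4 -0.5] w 55.6 q1,6 [ 0.39 -1.35]
turn az units -0.0
after turn: tx,ty,tz units [ 0.321 -2.22  -0.376]
```

View pics/fscene.png

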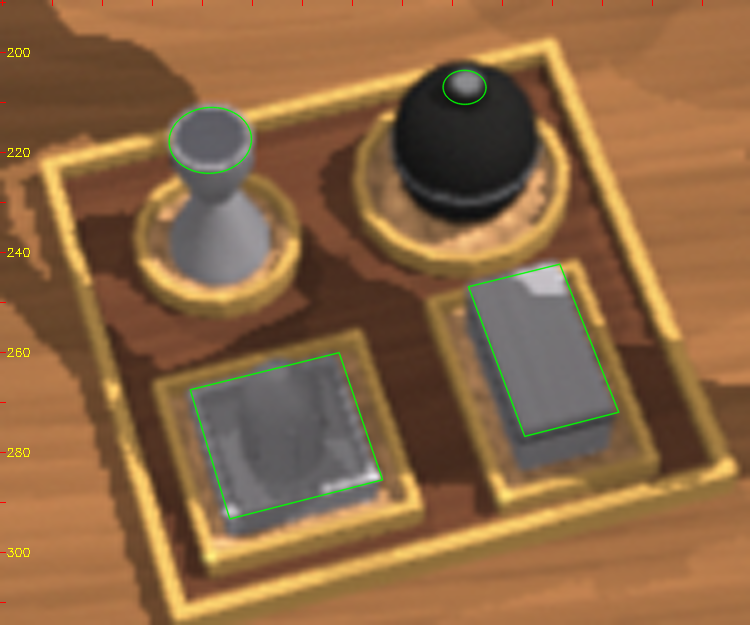

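View pics/ftop.png

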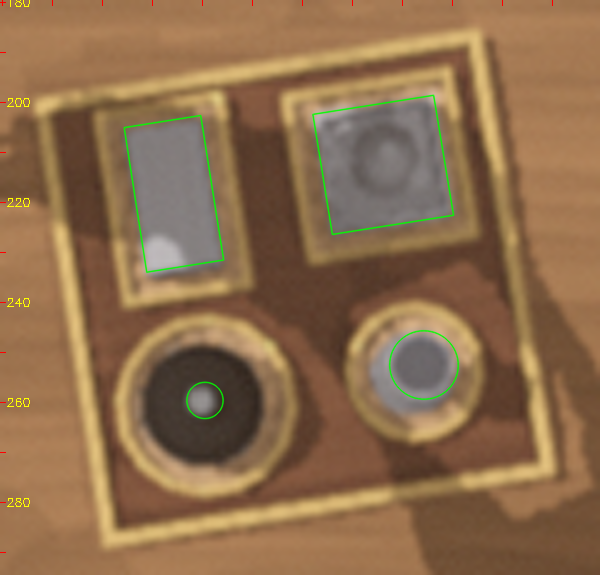

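View pics/scene23.png

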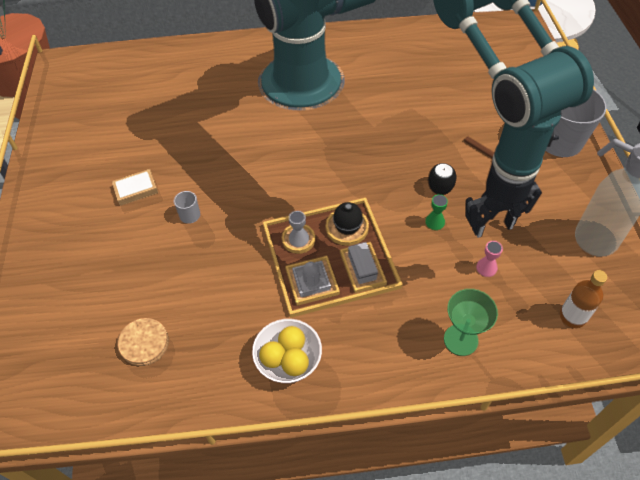

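All four items sit in their holders and match the predicted floor poses in both views. Candle (442,180) and cup (187,207) are where they were, and the gripper is clear of everything. Handing in.

```bash
python3 - <<'E'
from workcell import bot
print(bot.finish_job())
E
```

```text
the job is handed in; nothing more can be done
None
```

The caddy is packed and the job is handed in at about 42 s of the 112 s allowed. I placed the ice mould in the wide ring, the silver jigger in the narrow ring, the squeezer in the square holder and the pick tin in the oblong one, in that order.

**Final checks:**
- **Fit:** In both the scene and top pictures all four stand upright and match their predicted poses on the holder floors to about 1–2 px (2–4 mm). Each was lowered until floor contact was felt, 5–13 N.
- **Look-alikes:** The ball candle, the shot cup and the green and pink jiggers are where they stood at the start. The gripper ended about 9 cm above the nearest object.

**Small disagreements:**
- The mould's neck appeared about 2 mm off the ring's centre.
- Floor heights inferred from contact were about 1 mm above the camera estimate for the mould and tin (roughly 11 mm against 9.6 mm).
- While carried, the lower edges of the jigger, squeezer and tin appeared 1–2 px away from the prediction. For the jigger and squeezer this was gone once set down; for the tin I only compared the top edge.

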